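# Pack clamp straps in a gang fixture with a straightedge

## Robot

A 6-joint arm with a two-finger parallel gripper is mounted at the origin on a cart in front of the work surface, level with it; the furniture and walls round the work are solid. World frame = base frame: x ahead of the robot, y to its left, z up, the work surface at z = 0. Lengths are in m, angles in rad, forces in N, time in s.
With the tool pointing down it reaches from about 0.375 to 0.9 m from the base axis. Payload 3.1 kg.
Tool frame: the origin (TCP) lies at the very end of the fingers, on their centre line; the grasp point (between the pads) lies 19 mm behind it; z points along the fingers, y is the line along which they close (so a half turn about z gives the same grasp; the last joint's range is limited). The gripper opens to 85 mm and grips with 20 to 120 N. Pads are 22 mm wide; open, the fingers measure 114 mm over their backs; the gripper's body (76 mm by 85 mm) begins 54 mm behind the grasp point. The pads swing forward as they close: fully open they stand 13 mm farther back than shut.
Start: joints at [-1.288, 0.527, 1.433, -0, 1.181, -0.178], TCP at [0.278, -0.559, 0.231] pointing down, gripper open.
Joint ranges: [-3.08, 3.08], [-0.75, 2.2], [0.22, 2.44], [-1.43, 4.57], [0, 2.65], [-2.85, 2.85]. Speed limits (rad/s): [2.79, 2.79, 3.14, 3.14, 3.14, 3.14].

## Interface

Orientations are given as a unit quaternion [x, y, z, w].
In Python, from station import manip gives the robot as it stands.
- The arm moves only by the tool drive_tool, never from a script. Its argument "targets" is a list of rows, each a list of 7 numbers: the shift along the tool's x, y, z in cm, then the turn, a rotation vector about the tool's x, y, z in rad, then the closure, from 0 (fully open) to 1 (shut). In form: [[dx, dy, dz, rx, ry, rz, hand], ...]. A call has exactly 8 rows; each row is the pose to reach, as a shift and turn from the pose commanded when the call began, along the tool's axes at that moment; what a row does not reach only later rows make up. A row lasts 1/10 s, in which the tool goes at most 50 mm and 8.59 degrees, less where a joint would pass 70% of its speed; a pose out of reach is approached as far as the arm can. A call with a gripper value outside its range is refused whole. The fingers move at their own pace and stop on an object; "force" is the grip in N (left out, the last holds). Time passes only in rows, so rows that repeat a pose let the fingers close, or fill a call up. It gives the time, the measured TCP pose, the force, the opening and the grip force at its end, in the units of the state.
- manip.read_state(): the state, without advancing time (a new reading comes with each control period).
- manip.snapshot(name): name is "scene" or "top" or "wrist"; returns (picture, depth): 400x640x3 uint8, red, green, blue; 400x640 float32, m along the optical axis (not along the pixel's ray), 0 where there is no reading.
- manip.calibration(name): a dict with "fx", "fy", "cx", "cy" (pixels), "world_from_camera" (4x4, takes a point from camera to world coordinates). Camera axes: x right, y up, looking along -z (the intrinsics and any distortion apply to the point x, -y, -z); pixel columns grow to the right and rows downward; lengths in m; the calibration is good to about 2 mm. A picture is of the moment at which its call begins: read the wrist's pose just before it. calibration takes no time and is no camera call; for the wrist camera it gives the pose at the moment of the call.
- manip.finish_job(): hands the job in; it is judged then, once.
The state is a dict: "t": time; "joint_positions": joint angles; "qd": joint speeds; "joint_efforts": joint torques, N m; "ee_pos": TCP position; "tool_rot": TCP orientation; "ft_force": force on the tool from outside, world axes, zero at the start; "wrist_torque": the same for the moment, N m; "gripper_width": opening from 0.0 (shut) to 1.0 (fully open); "grip_force": force on a finger pad.
Only numpy, scipy, OpenCV 4.12 (cv2) and the standard library are available. Lean on these libraries where they do the work, as an engineer would, in place of code of your own. Each camera call takes 0.05 s, during which the arm holds its last target. There are 200 camera calls.

## Task

Take the black-gripped straightedge from its sloping wooden rest and use it, not the gripper, to push the four clamp straps together as one tight, square pack up against the steel fence of the fixture. Put the straightedge back in its rest, leaning as it was, and swing the red-knobbed keeper bar fully down in front of the pack. Leave the other things on the bench as they are.

Things in the scene. Friction and masses are not known exactly. Their poses are not given: they have to be found in the camera images.
- fixture: gang fixture fixed to the bench: steel plate 217 x 224 x 12 mm (x -112 to +105, y +-112 mm), top at z = 0.012. Origin at bench height, 85 mm before the fence face; x points squarely to the fence (away from the robot), y along it. Steel fence 190 mm long, 15 thick, 22 above the plate
- fence_face (a point): middle of the fence's face, the one the straps go up to, at the height of the plate's top; axes as the fixture's. Four straps packed tight fill the 100 mm in front of it (its -x side); the keeper bar, when down, leaves 103 mm
- strap_1_mid (a point): one of four identical loose black slotted clamp straps, 100 mm long (its own y) x 25 mm wide (its own x) x 13 mm thick, 0.12 to 0.23 kg, lying flat on the fixture plate; this point is its centre, half-way up
- strap_2_mid (a point): one of four identical loose black slotted clamp straps, 100 mm long (its own y) x 25 mm wide (its own x) x 13 mm thick, 0.12 to 0.23 kg, lying flat on the fixture plate; this point is its centre, half-way up
- strap_3_mid (a point): one of four identical loose black slotted clamp straps, 100 mm long (its own y) x 25 mm wide (its own x) x 13 mm thick, 0.12 to 0.23 kg, lying flat on the fixture plate; this point is its centre, half-way up
- strap_4_mid (a point): one of four identical loose black slotted clamp straps, 100 mm long (its own y) x 25 mm wide (its own x) x 13 mm thick, 0.12 to 0.23 kg, lying flat on the fixture plate; this point is its centre, half-way up
- straightedge_grip (a point): centre of the black grip of a loose straightedge, 0.32 kg. Its z points up the blade, y along it. Steel blade 140 (y) x 8 x 40 mm high; grip on top, mid-length, 84 (y) x 14 x 22 mm high. The point is 51 mm above the blade's lower edge, 11 mm below the grip's top. Starts leaning in its rest, top towards the robot, 0.55 rad from vertical, up to 6 mm off the rest's middle
- straightedge: the same straightedge, origin at the middle of the blade's lower edge, axes as above
- rest: fixed sloping wooden rest, base board 115 (x) x 182 (y) x 12 mm, origin under it. The blade stands in an open trough 20 mm wide, 156 long, its floor square to the leaning blade, and leans on two posts on the robot's side (58 mm either side of the middle, 14 wide, 34 up the blade); the grip is free between them. Far lip 8 mm high; end cheeks up to z = 0.050
- rest_place (a point): where the centre of the straightedge's grip is when it leans fully home in the middle of the rest, 51 mm up the blade from the trough's floor. Axes as the rest's: the blade runs along its y, and up the blade is (-0.523, 0, 0.853) in these axes
- keeper (a joint): angle of the keeper bar, rad: 0 = fully down before the pack, growing as lifted. Starts at 1.7 to 1.95 (past upright, leaning out over the fixture's -y side), stops at 2.0, stays where it is left (stiff: about 1 to 2 N at the knob). Bar 12 mm wide, 16 high, 209 long from its hinge; a strap in its way keeps it from coming down
- keeper_hinge (a point): on the keeper bar's hinge, which runs along the fixture's x: fixture x = -24, y = -98 mm, 26 mm above the bench. The clevis here and the catch for the bar's end at y = +98 mm are 26 (x) x 18 (y) mm, at most 24 mm above the plate, with 178 mm free between them for the straightedge to pass
- keeper_knob (a point): centre of the red ball knob, 24 mm across, on a 20 mm stem near the bar's free end: 180 mm along the bar from the hinge and 36 mm to its upper side; with the bar down it is 62 mm above the bench. The ball can turn between fingers that close along the fixture's x
- oiler: bystander: oil bottle with an orange cap, 46 mm across, 146 mm high; origin under its middle
- small_vice: bystander: small steel machine vice 58 x 139 x 40 mm; origin under its middle
- tape_roll: bystander: roll of masking tape, 100 mm across, 25 mm high; origin under its middle
- tri_square: bystander: try square 116 x 75 x 16 mm; origin under its middle

How it is judged:
By the outcome, as a careful person would: the job done as asked, in the order asked, and still so for the second after the job is handed in, with the robot touching nothing.
It also fails if it takes over 72 s, if anything falls off the work surface, if the arm or the gripper's body presses on something with over 40 N, if the wrist force passes 120 N, or if a joint passes its speed limit or range.

## Working session

There is one attempt and no reset: what is moved stays moved. The work goes in short steps, Python scripts to look and compute and a tool call to move; the robot and the scene stay as the last step left them, time stands still between calls to the robot, and variables do not carry over. Pictures are saved under pics/ and viewed, at most 10 in all, crops included, and the job is handed in when it is done.

Besides the shell and the picture viewer there is one more tool, called after "Call:" by a JSON object that holds its "api" and its "payload", one argument or row to a line. drive_tool: Moves the arm, as the interface text tells. Its arguments: {"type":"object","properties":{"targets":{"type":"array","items":{"type":"array","items":{"type":"number"}}},"force":{"type":"number"}},"required":["targets"]}

```bash
mkdir -p pics; ls
python3 - <<'E'
from station import manip
import cv2,numpy as np
for n in("scene","top"):
    p,d=manip.snapshot(n); cv2.imwrite(f"pics/{n}0.png",p[:,:,::-1]); np.save(f"pics/{n}0.npy",d)
    c=manip.calibration(n); print(n,c)
s=manip.read_state();print(s)
E
```

```text
pics
scene {'fx': 419.8194373632877, 'fy': 419.8194373632877, 'cx': 314.99425903032005, 'cy': 200.5467255546874, 'world_from_camera': array([[-0.58000459,  0.52558302, -0.62238025, -0.17499483],
       [-0.81460614, -0.37739559,  0.44044229,  0.47351265],
       [-0.00339457,  0.76245332,  0.64703432,  0.89547392],
       [ 0.        ,  0.        ,  0.        ,  1.        ]])}
top {'fx': 381.007783661215, 'fy': 381.007783661215, 'cx': 319.37452244633147, 'cy': 197.0227165885935, 'world_from_camera': array([[-0.02146914,  0.99251934, -0.12018503,  0.46265493],
       [-0.99966994, -0.01961478,  0.01659108, -0.0759322 ],
       [ 0.01410956,  0.12050156,  0.99261286,  1.20497942],
       [ 0.        ,  0.        ,  0.        ,  1.        ]])}
{'t': 0.1, 'joint_positions': array([-1.28751555e+00,  5.28372181e-01,  1.43377240e+00, -3.39557793e-05,
        1.18138917e+00, -1.78491233e-01]), 'qd': array([-0.00076048, -0.00168591, -0.0039076 , -0.00018483,  0.00235888,
        0.00046607]), 'joint_efforts': array([ 4.25484095e-04, -4.43304312e+01, -1.78586662e+01, -1.83178704e-04,
        3.87972454e-03, -1.05037165e-05]), 'ee_pos': array([ 0.27830052, -0.5589044 ,  0.23043266]), 'tool_rot': array([ 9.73462087e-01,  2.28846287e-01, -6.65074026e-05, -9.68394001e-04]), 'ft_force': array([-0.14105255, -0.83187666,  0.32760218]), 'wrist_torque': array([-0.00024924,  0.03753463, -0.01912967]), 'grip_force': 0.0, 'gripper_width': 1.0017424808493094}
```

View pics/scene0.png

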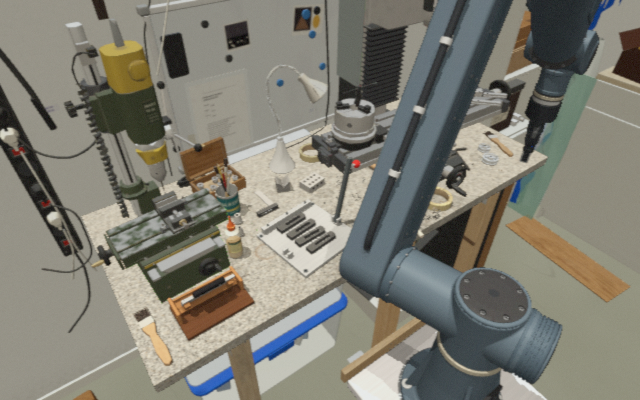

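View pics/top0.png

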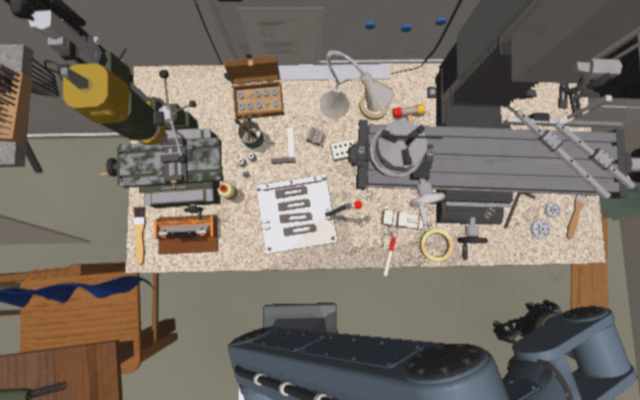

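Run:
```python
import cv2
p=cv2.imread("pics/top0.png")[165:260,145:375]
cv2.imwrite("pics/c1.png",cv2.resize(p,None,fx=3.45,fy=3.45,interpolation=cv2.INTER_CUBIC))
p=cv2.imread("pics/scene0.png")[180:340,160:380]
cv2.imwrite("pics/c2.png",cv2.resize(p,None,fx=3.6,fy=3.6,interpolation=cv2.INTER_CUBIC))
```

```text
(no output)
```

View pics/c1.png

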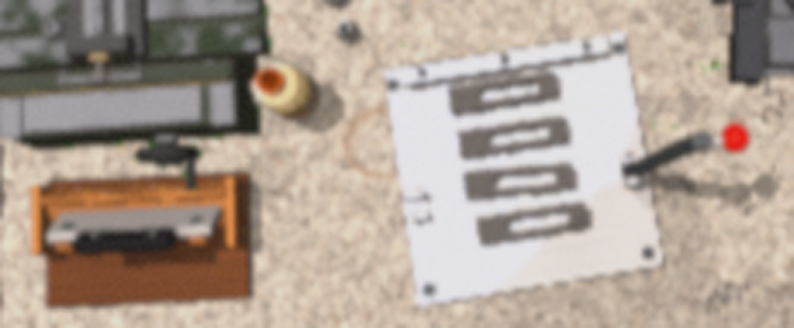

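View pics/c2.png

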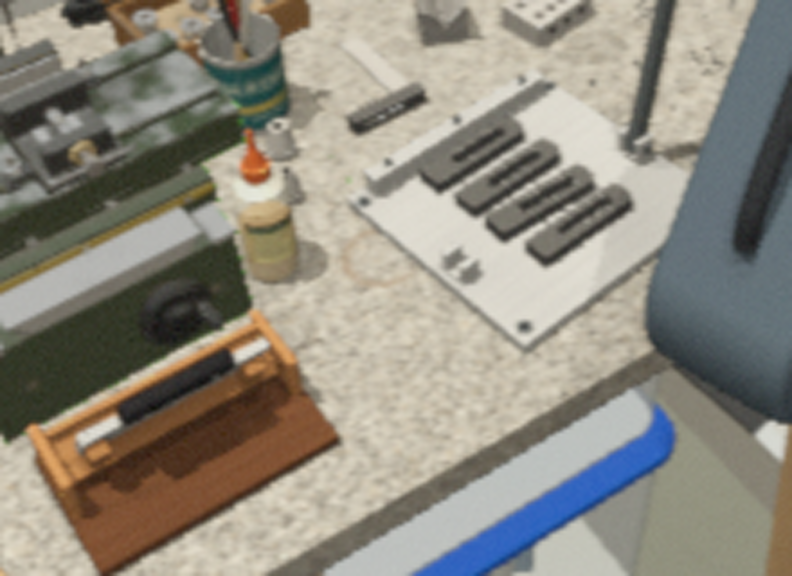

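```bash
cat > h.py <<'E'
import numpy as np, cv2
from scipy.spatial.transform import Rotation as R
from station import manip
def ray(c,u,v):
    T=c["world_from_camera"]; d=np.array([(u-c["cx"])/c["fx"],-(v-c["cy"])/c["fy"],-1.])
    return T[:3,3],T[:3,:3]@d
def onz(c,u,v,z):
    o,d=ray(c,u,v); return o+d*(z-o[2])/d[2]
def two(ca,a,cb,b):
    (o1,d1),(o2,d2)=ray(ca,*a),ray(cb,*b)
    s=np.linalg.lstsq(np.stack([d1,-d2],1),o2-o1,rcond=None)[0]
    p,q=o1+d1*s[0],o2+d2*s[1]; return (p+q)/2,np.linalg.norm(p-q)
def proj(c,P):
    T=c["world_from_camera"]; q=T[:3,:3].T@(np.asarray(P)-T[:3,3])
    return np.array([c["cx"]+c["fx"]*q[0]/-q[2],c["cy"]-c["fy"]*q[1]/-q[2]])
def rel(pos,rot,p0=None,r0=None):   # move in the tool's axes: cm, rad
    s=manip.read_state()
    p0=s["ee_pos"] if p0 is None else p0; r0=R.from_quat(s["tool_rot"]) if r0 is None else r0
    return np.round(np.r_[r0.inv().apply(np.asarray(pos)-p0)*100,(r0.inv()*rot).as_rotvec()],3)
def tool(z,x):   # tool rotation from its z and x axes
    z=np.array(z)/np.linalg.norm(z); x=np.array(x)-np.dot(x,z)*z; x/=np.linalg.norm(x)
    return R.from_matrix(np.stack([x,np.cross(z,x),z],1))
E
python3 - <<'E'
from h import *
c=manip.calibration("top");cs=manip.calibration("scene")
f=lambda X,Y:(145+(X+.5)/3.45-.5,165+(Y+.5)/3.45-.5)
g=lambda X,Y:(160+(X+.5)/3.6-.5,180+(Y+.5)/3.6-.5)
P=[onz(c,*f(*q),.012)for q in[(385,73),(627,33),(662,264),(416,306)]]
print("plate TL TR BR BL",np.round(P,4))
p=cv2.imread("pics/top0.png").astype(int)
m=((p[...,2]>180)&(p[...,1]<70)&(p[...,0]<70)).astype(np.uint8); m[:180]=0;m[240:]=0;m[:,:340]=0;m[:,370:]=0
v,u=np.nonzero(m);t=(u.mean(),v.mean())
p=cv2.imread("pics/scene0.png").astype(int)
m=((p[...,2]>180)&(p[...,1]<70)&(p[...,0]<70)); m[:150]=0;m[180:]=0;m[:,:340]=0;m[:,370:]=0
v,u=np.nonzero(m);s=(u.mean(),v.mean());print(t,s)
print("knob",two(c,t,cs,s))
print("straps",np.round([onz(c,*f(*q),.0185)[:2] for q in[(504,93),(515,138),(520,182),(534,225)]],4))
print("rest board bottom corners",np.round([onz(c,*f(*q),.012)[:2] for q in[(47,305),(250,298)]],4))
print("grip two-view",two(c,f(125,241),cs,g(176,382)))
print("oiler cap",two(c,f(268,80),cs,g(252,145)))
w=manip.calibration("wrist");s=manip.read_state();r=R.from_quat(s["tool_rot"])
T=w["world_from_camera"];print("cam in tool",r.inv().apply(T[:3,3]-s["ee_pos"]),"\n",r.inv().as_matrix()@T[:3,:3],w["fx"],w["cx"],w["cy"])
E
```

```text
plate TL TR BR BL [[ 0.6467  0.1027  0.012 ]
 [ 0.6797 -0.1197  0.012 ]
 [ 0.4677 -0.1463  0.012 ]
 [ 0.435   0.0753  0.012 ]]
(np.float64(357.5806451612903), np.float64(204.48387096774192)) (np.float64(356.55), np.float64(162.35))
knob (array([ 0.56206137, -0.19397393,  0.20050958]), np.float64(0.0008287872600360075))
straps [[ 0.6252 -0.0062]
 [ 0.5839 -0.0157]
 [ 0.5439 -0.0196]
 [ 0.5049 -0.0317]]
rest board bottom corners [[0.4431 0.4042]
 [0.4453 0.2237]]
grip two-view (array([0.49707554, 0.31294504, 0.08223037]), np.float64(0.0024017068705856313))
oiler cap (array([0.62586479, 0.18308171, 0.1312109 ]), np.float64(0.005126929685467658))
cam in tool [ 0.07463297  0.00032056 -0.14206957] 
 [[ 2.82535410e-04  9.56867939e-01  2.90523094e-01]
 [ 9.99999819e-01 -1.15937797e-04 -5.90652522e-04]
 [-5.31493854e-04  2.90523208e-01 -9.56867798e-01]] 336.84393346004447 318.6731439067969 200.75538723480838
```

Run:
```python
from h import *
print(rel([.53,-.05,.32],tool([0,0,-1],[-.14,.99,0])))
```

```text
[ 4.5210e+01 -3.4363e+01 -8.8770e+00 -1.0000e-03 -1.0000e-03 -1.2490e+00]
```

Call:
{"api": "drive_tool", "payload": {
  "targets": [
    [45.2,-34.4,-8.9,0,0,-1.249,0],
    [45.2,-34.4,-8.9,0,0,-1.249,0],
    [45.2,-34.4,-8.9,0,0,-1.249,0],
    [45.2,-34.4,-8.9,0,0,-1.249,0],
    [45.2,-34.4,-8.9,0,0,-1.249,0],
    [45.2,-34.4,-8.9,0,0,-1.249,0],
    [45.2,-34.4,-8.9,0,0,-1.249,0],
    [45.2,-34.4,-8.9,0,0,-1.249,0]
  ]
}}

```text
t: 0.9
ee_pos: [0.4537, -0.2031, 0.2933]
tool_rot: [0.672, 0.741, 0.0, -0.0]
ft_force: [0.6, -1.2, 0.3]
gripper_width: 1.003
grip_force: 0.0
```

Run:
```python
from h import *
print(manip.read_state()["ee_pos"],rel([.53,-.05,.32],tool([0,0,-1],[-.14,.99,0])))
```

```text
[ 0.45368607 -0.20309446  0.29332979] [14.501  9.075 -2.665 -0.    -0.    -0.044]
```

Call:
{"api": "drive_tool", "payload": {
  "targets": [
    [14.0,9.0,-2.6,0,0,-0.04,0],
    [14.0,9.0,-2.6,0,0,-0.04,0],
    [14.0,9.0,-2.6,0,0,-0.04,0],
    [14.0,9.0,-2.6,0,0,-0.04,0],
    [14.0,9.0,-2.6,0,0,-0.04,0],
    [14.0,9.0,-2.6,0,0,-0.04,0],
    [14.0,9.0,-2.6,0,0,-0.04,0],
    [14.0,9.0,-2.6,0,0,-0.04,0]
  ]
}}

```text
t: 1.7
ee_pos: [0.5297, -0.0587, 0.3189]
tool_rot: [0.66, 0.751, -0.0, -0.0]
ft_force: [0.3, 0.5, 0.3]
gripper_width: 1.001
grip_force: 0.0
```

Run:
```python
from h import *
import pickle
s=manip.read_state();print(s["ee_pos"],s["joint_positions"])
c=manip.calibration("wrist");p,d=manip.snapshot("wrist")
cv2.imwrite("pics/w1.png",p[:,:,::-1]);pickle.dump((c,p,d),open("pics/w1.pkl","wb"))
```

```text
[ 0.52966092 -0.05871723  0.31887058] [-3.20089870e-01  3.06542482e-01  1.54806698e+00 -2.66825025e-04
  1.28793943e+00 -4.48896143e-01]
```

View pics/w1.png

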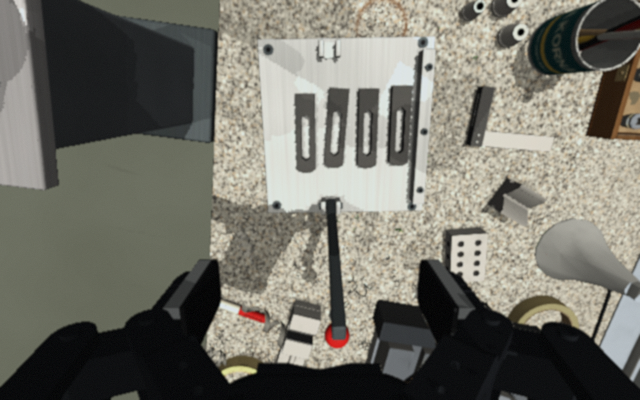

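Run:
```python
from h import *
import pickle
c,p,d=pickle.load(open("pics/w1.pkl","rb"))
hsv=cv2.cvtColor(cv2.medianBlur(p,5),cv2.COLOR_RGB2HSV)
m=((hsv[...,2]>188)&(hsv[...,1]<22)).astype(np.uint8)
m[:25]=0;m[225:]=0;m[:,:250]=0;m[:,445:]=0
m=cv2.morphologyEx(m,cv2.MORPH_OPEN,np.ones((7,7)))
cs,_=cv2.findContours(m,0,2);k=max(cs,key=cv2.contourArea);h=cv2.convexHull(k)[:,0]
W=np.array([onz(c,u,v,.012)[:2] for u,v in h]).astype(np.float32)
print(cv2.contourArea(k),cv2.minAreaRect(h),"rect",cv2.minAreaRect(W*1000)); 
cv2.imwrite("pics/m.png",m*255)
# straps
dark=((hsv[...,2]<110)).astype(np.uint8);dark[:75]=0;dark[190:]=0;dark[:,:285]=0;dark[:,412:]=0
cs,_=cv2.findContours(dark,0,2)
for k in cs:
    if cv2.contourArea(k)<500: continue
    W=np.array([onz(c,u,v,.025)[:2] for u,v in k[:,0]]).astype(np.float32)*1000
    r=cv2.minAreaRect(W);print("strap",np.round(r[0],1),np.round(r[1],1),round(r[2],1))
# knob
m=((p[...,0]>170)&(p[...,1]<60)&(p[...,2]<60)).astype(np.uint8);m[:300]=0;m[:,:320]=0;m[:,355:]=0
v,u=np.nonzero(m);print("knob px",u.mean(),v.mean(),u.min(),u.max(),v.min(),v.max())
ct=manip.calibration("top");print("knob",two(ct,(357.58,204.48),c,(u.mean(),v.mean())))
for q in[(261,38),(436,38),(425,208),(268,211)]:print(onz(c,*q,.012)[:2].round(4))
for q in[(268,48),(423,43),(277,205),(412,206)]:print("screw",onz(c,*q,.012)[:2].round(4))
# depth check
for q in[(290,80),(290,190),(400,60)]:
    z=d[q[1],q[0]];o,r=ray(c,*q);print("z",(o+r*z).round(4))
```

```text
21311.0 ((337.99993896484375, 123.49998474121094), (157.99996948242188, 172.99996948242188), -0.0) rect ((549.7337036132812, -22.12371826171875), (195.17359924316406, 221.87322998046875), 7.947544574737549)
strap [508.5 -30.6] [24.  96.8] 7.2
strap [585.4 -15. ] [26.3 97.3] 7.8
strap [546.3 -19.1] [25.  97.3] 4.0
strap [629.2 -23. ] [ 31.2 132.8] 12.0
knob px 335.8378378378378 341.06081081081084 327 347 332 346
knob (array([ 0.56268613, -0.19310243,  0.20470837]), np.float64(0.0015172037368860896))
[0.4422 0.075 ]
[0.653  0.1024]
[ 0.6875 -0.1122]
[ 0.4696 -0.145 ]
screw [0.4516 0.065 ]
screw [0.6385 0.0949]
screw [ 0.4813 -0.1345]
screw [ 0.6688 -0.1116]
z [0.482  0.0318 0.0101]
z [ 0.4971 -0.1104  0.0124]
z [0.6146 0.0725 0.0116]
```

Run:
```python
import cv2,numpy as np
p=cv2.imread("pics/w1.png")[25:225,245:445];m=cv2.imread("pics/m.png")[25:225,245:445]
cv2.imwrite("pics/c3.png",cv2.resize(np.hstack([p,m]),None,fx=2,fy=2.9,interpolation=2))
```

```text
(no output)
```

View pics/c3.png

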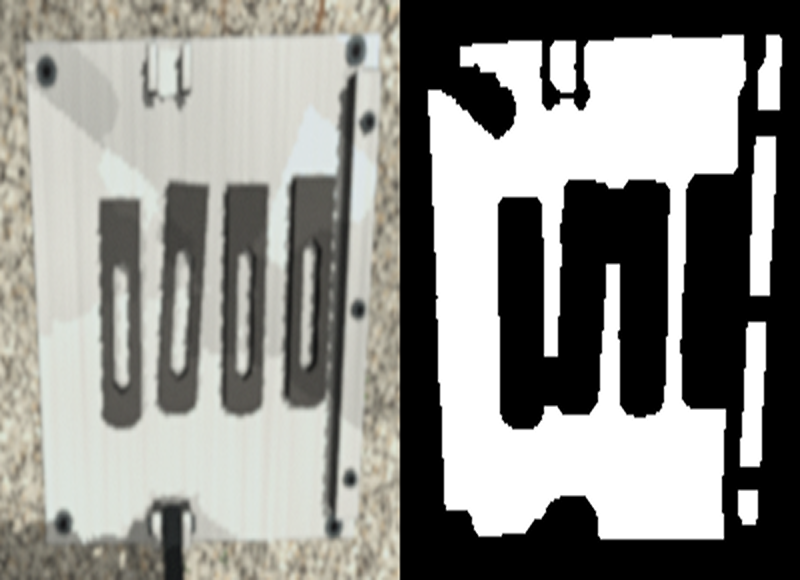

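```bash
cat >> h.py <<'E'
def edge(img,p,q,half=5,n=60,sign=0):
    """sub-pixel edge points on the segment p-q: strongest gradient along the normal"""
    g=cv2.GaussianBlur(cv2.cvtColor(img,cv2.COLOR_RGB2GRAY),(0,0),.8).astype(np.float32)
    p,q=np.array(p,float),np.array(q,float);t=(q-p)/np.linalg.norm(q-p);nrm=np.array([-t[1],t[0]])
    o=np.arange(-half,half+.01,.25);out=[]
    for a in np.linspace(0,1,n):
        s=p+a*(q-p)+o[:,None]*nrm
        v=cv2.remap(g,s[:,:1].astype(np.float32),s[:,1:].astype(np.float32),1)[:,0];d=np.gradient(v)
        w=abs(d) if sign==0 else d*sign; i=w.argmax(); out.append(s[i])
    return np.array(out)
def line(P):   # robust 2D line: point, direction
    vx,vy,x,y=cv2.fitLine(np.asarray(P,np.float32)*1000,cv2.DIST_WELSCH,0,.01,.01).ravel()
    return np.array([x,y])/1000,np.array([vx,vy])
E
python3 - <<'E'
from h import *
import pickle
c,p,d=pickle.load(open("pics/w1.pkl","rb"))
f=lambda X,Y:(X/2+245-.25,Y/2.9+25-.3)
def L(a,b,z,s,name,half=4):
    e=edge(p,f(*a),f(*b),half,80,s);W=[onz(c,*q,z)[:2] for q in e];pt,dr=line(W)
    r=(np.array(W)-pt)@[-dr[1],dr[0]]
    print(name,pt.round(4),"angle",round(float(np.degrees(np.arctan(-dr[0]/dr[1])) if abs(dr[1])>abs(dr[0]) else np.degrees(np.arctan(dr[1]/dr[0]))),2),"mad",np.median(abs(r)).round(5))
    return pt,dr
# normals: t downwards -> nrm = left (-x)
a=L((353,85),(338,510),.034,-1,"fence top front",3)
b=L((341,90),(328,510),.012,1,"fence base",3)
l=L((30,100),(46,500),.012,-1,"plate left",4)
t=L((40,46),(340,40),.012,1,"plate top",4)
bt=L((60,540),(320,540),.012,-1,"plate bottom",4)
from numpy import cos,sin
ang=np.radians(8.0)
for ang in np.radians([7.5,8,8.5]):
    ex=np.array([cos(ang),sin(ang)]);ey=np.array([-sin(ang),cos(ang)])
    print(np.degrees(ang),"x: fencetop",a[0]@ex-.085,"base",b[0]@ex-.085,"left",l[0]@ex+.112,"y: top",t[0]@ey-.112,"bot",bt[0]@ey+.112)
E
```

```text
fence top front [ 0.6471 -0.0046] angle 8.28 mad 0.00023
fence base [ 0.6483 -0.0182] angle 7.62 mad 0.00091
plate left [ 0.4535 -0.0324] angle 8.3 mad 0.00044
plate top [0.5383 0.088 ] angle 8.31 mad 0.00035
plate bottom [ 0.5758 -0.1307] angle 7.94 mad 0.00109
7.499999999999999 x: fencetop 0.5559835610169818 base 0.5553822425043778 left 0.557410173615704 y: top -0.09503594908589617 bot -0.09270119198567169
8.0 x: fencetop 0.5551822355058081 base 0.5544623787021771 left 0.5565960671062108 y: top -0.09979445388140103 bot -0.09752633408866122
8.5 x: fencetop 0.5543321576388344 base 0.5534938173640587 left 0.5557481028848837 y: top -0.10455388817649852 bot -0.1023355199500957
```

Run:
```python
from h import *
c=manip.calibration("top");d=np.load("pics/top0.npy")
v,u=np.mgrid[0:400,0:640];T=c["world_from_camera"]
P=np.stack([(u-c["cx"])/c["fx"]*d,-(v-c["cy"])/c["fy"]*d,-d],-1)@T[:3,:3].T+T[:3,3]
for y0 in(.2,.26,.32,.38,.44):
  print(y0,[round(float(P[...,2][(P[...,0]>x)&(P[...,0]<x+.04)&(P[...,1]>y0)&(P[...,1]<y0+.06)&(d>0)].max(initial=-1)),3) for x in np.arange(.42,.8,.04)])
print(rel([.47,.28,.27],tool([0,0,-1],[-.012,1,0])))
```

```text
0.2 [0.017, 0.067, 0.072, 0.075, 0.104, 0.369, 0.367, 0.41, 0.41, 0.466]
0.26 [0.017, 0.092, 0.087, 0.091, 0.185, 0.191, 0.587, 0.642, 0.634, 0.402]
0.32 [0.016, 0.094, 0.083, 0.047, 0.181, 0.19, 0.586, 0.588, 0.586, 0.616]
0.38 [0.017, 0.053, 0.07, 0.05, 0.116, 0.157, 0.157, 0.157, 0.156, 0.575]
0.44 [0.014, 0.014, 0.015, 0.014, 0.01, 0.156, 0.162, 0.157, 0.155, 0.002]
[ 3.4357e+01 -1.5690e+00  4.9030e+00 -1.0000e-03 -0.0000e+00  1.1700e-01]
```

Call:
{"api": "drive_tool", "payload": {
  "targets": [
    [34.4,-1.6,4.9,0,0,0.117,0],
    [34.4,-1.6,4.9,0,0,0.117,0],
    [34.4,-1.6,4.9,0,0,0.117,0],
    [34.4,-1.6,4.9,0,0,0.117,0],
    [34.4,-1.6,4.9,0,0,0.117,0],
    [34.4,-1.6,4.9,0,0,0.117,0],
    [34.4,-1.6,4.9,0,0,0.117,0],
    [34.4,-1.6,4.9,0,0,0.117,0]
  ]
}}

```text
t: 2.55
ee_pos: [0.4676, 0.2854, 0.2692]
tool_rot: [0.7, 0.714, -0.0, -0.001]
ft_force: [-0.2, -1.0, 0.3]
gripper_width: 0.998
grip_force: 0.0
```

Call:
{"api": "drive_tool", "payload": {
  "targets": [
    [0,0,0,0,0,0,0],
    [0,0,0,0,0,0,0],
    [0,0,0,0,0,0,0],
    [0,0,0,0,0,0,0],
    [0,0,0,0,0,0,0],
    [0,0,0,0,0,0,0],
    [0,0,0,0,0,0,0],
    [0,0,0,0,0,0,0]
  ]
}}

```text
t: 3.35
ee_pos: [0.4695, 0.2814, 0.2703]
tool_rot: [0.702, 0.712, 0.0, -0.0]
ft_force: [-0.1, -0.0, -0.1]
gripper_width: 0.998
grip_force: 0.0
```

Run:
```python
from h import *
import pickle
s=manip.read_state();print(s["ee_pos"],s["joint_positions"])
c=manip.calibration("wrist");p,d=manip.snapshot("wrist")
pickle.dump((c,p,d),open("pics/w2.pkl","wb"))
cv2.imwrite("pics/w2.png",p[:,:,::-1])
q=proj(c,[.5,.313,.06]);print(q);x,y=int(np.clip(q[0]-140,0,360)),int(np.clip(q[1]-100,0,200));print(x,y)
cv2.imwrite("pics/c4.png",cv2.resize(p[y:y+200,x:x+280,::-1],None,fx=2.8,fy=2.8,interpolation=2))
```

```text
[0.46950448 0.28137152 0.27025905] [3.35678797e-01 3.77292841e-01 1.58172448e+00 2.82808267e-05
 1.18255881e+00 3.21774372e-01]
[347.6821777 141.3542162]
207 41
```

View pics/c4.png

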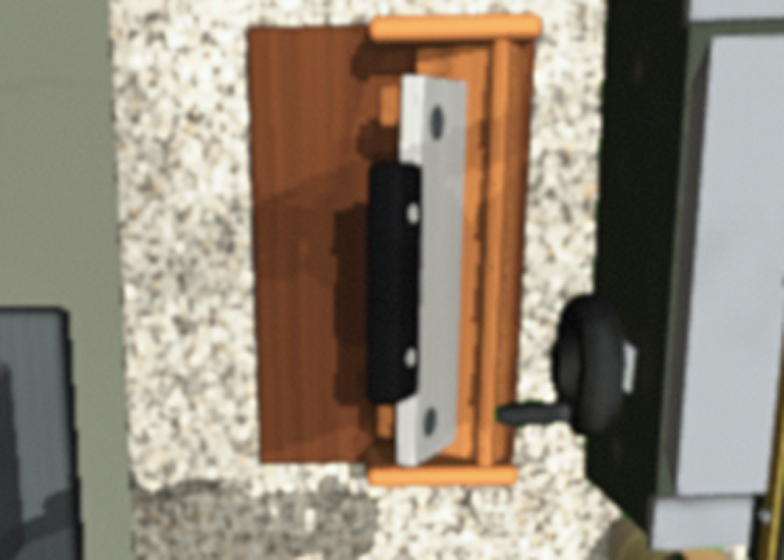

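Run:
```python
from h import *
import pickle
c,p,d=pickle.load(open("pics/w2.pkl","rb"))
f=lambda X,Y:(207+X/2.8-.3,41+Y/2.8-.3)
T=c["world_from_camera"];v,u=np.mgrid[0:400,0:640]
P=np.stack([(u-c["cx"])/c["fx"]*d,-(v-c["cy"])/c["fy"]*d,-d],-1)@T[:3,:3].T+T[:3,3]
def poly(q):
    m=np.zeros((400,640),np.uint8);cv2.fillPoly(m,[np.int32([f(*a) for a in q])],1);return (m>0)&(d>0)
def plane(Q):
    m=np.median(Q,0)
    for _ in range(3):
        n=np.linalg.svd(Q-Q.mean(0),full_matrices=False)[2][2];r=(Q-Q.mean(0))@n;Q=Q[abs(r)<2.5*np.median(abs(r))+1e-5]
    return Q.mean(0),n*np.sign(n[2]),np.std((Q-Q.mean(0))@n),len(Q)
B=poly([(430,95),(458,95),(452,435),(425,445)]);pb=plane(P[B]);print("blade face",pb)
g=cv2.cvtColor(p,cv2.COLOR_RGB2GRAY);m=(g<45)&poly([(360,150),(430,150),(430,415),(360,415)])
vv,uu=np.nonzero(m);print("grip px",uu.min(),uu.max(),vv.min(),vv.max(),"pts z",np.percentile(P[m],[5,50,95],axis=0).round(4))
pg=plane(P[m]);print("grip top",pg)
# rest yaw from board left edge and far lip/cheeks
for a,b,z,n in[((250,60),(261,440),.012,"board left"),((418,180),(413,400),.075,"grip right"),((370,180),(370,390),.088,"grip left")]:
    e=edge(p,f(*a),f(*b),3,80);pt,dr=line([onz(c,*q,z)[:2] for q in e]);print(n,pt.round(4),"yaw",np.arctan(-dr[0]/dr[1]).round(4))
for n,q,z in[("board bottom-left",(262,462),.012),("board top-left",(249,28),.012)]:print(n,onz(c,*f(*q),z).round(4))
# blade ends top edge, grip ends: predicted z of blade top ~
for n,q in[("blade end +y",(402,75)),("blade end -y",(400,465)),("grip +y",(395,163)),("grip -y",(393,402))]:
    print(n,[onz(c,*f(*q),z)[:2].round(4) for z in(.065,.075,.085)])
```

```text
blade face (array([0.51783109, 0.3154305 , 0.05237102]), array([0.85389428, 0.02288038, 0.51994331]), np.float64(0.00021875058229346164), 1147)
grip px 335 356 94 188 pts z [[0.4889 0.275  0.0111]
 [0.4951 0.3155 0.0855]
 [0.505  0.3527 0.0887]]
grip top (array([0.49443874, 0.31343763, 0.0735689 ]), array([-0.99837472, -0.01550616,  0.05484043]), np.float64(0.00378081070701996), 1519)
board left [0.4443 0.3096] yaw 0.0282
grip right [0.5076 0.3121] yaw 0.0186
grip left [0.4879 0.3161] yaw 0.0305
board bottom-left [0.4482 0.2268 0.012 ]
board top-left [0.4434 0.4047 0.012 ]
blade end +y [array([0.4993, 0.3841]), array([0.4984, 0.3833]), array([0.4975, 0.3825])]
blade end -y [array([0.5044, 0.2433]), array([0.5033, 0.2465]), array([0.5023, 0.2498])]
grip +y [array([0.498 , 0.3551]), array([0.4972, 0.3552]), array([0.4963, 0.3552])]
grip -y [array([0.5007, 0.2684]), array([0.4998, 0.2709]), array([0.4988, 0.2734])]
```

Run:
```python
from h import *
import pickle
c,p,d=pickle.load(open("pics/w2.pkl","rb"))
T=c["world_from_camera"];v,u=np.mgrid[0:400,0:640]
P=np.stack([(u-c["cx"])/c["fx"]*d,-(v-c["cy"])/c["fy"]*d,-d],-1)@T[:3,:3].T+T[:3,3]
n=np.array([.8539,.0229,.5199]);n/=np.linalg.norm(n);p0=np.array([.5178,.3154,.0524])
up=np.cross(n,[-.0268,1,0]);up/=np.linalg.norm(up);ey=np.cross(up,n)
g=cv2.cvtColor(p,cv2.COLOR_RGB2GRAY)
m=(d>0)&(v>92)&(v<192)&(u>332)&(u<360)&(g<60)
Q=P[m]-p0;s=Q@up;nn=Q@n;yy=Q@ey
k=(nn<.006)&(nn>-.014)&(s>.0)
print(up,ey,len(s));print("s hist",np.histogram(s[k],bins=np.arange(.02,.046,.001)))
tp=k&(s>np.percentile(s[k],90)-.0015);print("top s",np.median(s[tp]),"n range",np.percentile(nn[tp],[2,98]),"y range",np.percentile(yy[tp],[.5,99.5]))
m=(d>0)&(v>60)&(v<215)&(u>340)&(u<380)
Q=P[m]-p0;b=abs(Q@n)<.0012;print("blade y",np.percentile((Q@ey)[b],[.5,99.5]),"s",np.percentile((Q@up)[b],[.5,99.5]))
```

```text
[-0.51972233 -0.01392856  0.85422169] [-2.68035949e-02  9.99640719e-01 -8.04543986e-06] 1996
s hist (array([  0,   0,   0,   0,   0,  11,  26,  31,  23,  30,  38,  32,  28,
        29,  30,  39,  30,  49,  56,  79, 169, 360, 368,  76,   2]), array([0.02 , 0.021, 0.022, 0.023, 0.024, 0.025, 0.026, 0.027, 0.028,
       0.029, 0.03 , 0.031, 0.032, 0.033, 0.034, 0.035, 0.036, 0.037,
       0.038, 0.039, 0.04 , 0.041, 0.042, 0.043, 0.044, 0.045]))
top s 0.04215823610013655 n range [-0.00889952  0.00186229] y range [-0.04060166  0.03856244]
blade y [-0.08099773  0.07236195] s [-0.02086665  0.04295437]
```

```bash
cat >> h.py <<'E'
UP=np.array([-.5197,-.0139,.8542]);EY=np.array([-.0268,.99964,0]);G=np.array([.4983,.3137,.0768])
RG=tool(-UP,EY)
FO=np.array([.5638,-.0203,0]);FA=.1445
EXF=np.array([np.cos(FA),np.sin(FA),0]);EYF=np.array([-np.sin(FA),np.cos(FA),0]);RF=tool([0,0,-1],EYF)
def fx(x,y,z): return FO+x*EXF+y*EYF+np.array([0,0,z])
E
python3 - <<'E'
from h import *
a=G+UP*.103;print(a,rel(a,RG),"then down",rel(G-UP*.017,RG,a,RG))
E
```

```text
[0.4447709 0.3122683 0.1647826] [ 3.1200e+00 -2.4270e+00  1.0545e+01 -5.4700e-01  3.0000e-03 -1.2000e-02] then down [-0. -0. 12.  0.  0.  0.]
```

Call:
{"api": "drive_tool", "payload": {
  "targets": [
    [3.1,-2.4,10.5,-0.547,0.003,-0.012,0.5],
    [3.1,-2.4,10.5,-0.547,0.003,-0.012,0.5],
    [3.1,-2.4,10.5,-0.547,0.003,-0.012,0.5],
    [3.1,-2.4,10.5,-0.547,0.003,-0.012,0.5],
    [3.1,-2.4,10.5,-0.547,0.003,-0.012,0.5],
    [3.1,-2.4,10.5,-0.547,0.003,-0.012,0.5],
    [3.1,-2.4,10.5,-0.547,0.003,-0.012,0.5],
    [3.1,-2.4,10.5,-0.547,0.003,-0.012,0.5]
  ]
}}

```text
t: 4.2
ee_pos: [0.444, 0.3122, 0.1647]
tool_rot: [0.671, 0.69, 0.193, 0.188]
ft_force: [0.0, -0.4, 1.0]
gripper_width: 0.498
grip_force: 0.0
```

Run:
```python
from h import *
s=manip.read_state();print(s["ee_pos"],s["joint_positions"].round(3),s["ft_force"],s["gripper_width"])
print(rel(G-UP*.017,RG))
import pickle
c=manip.calibration("wrist");p,d=manip.snapshot("wrist");pickle.dump((c,p,d),open("pics/w3.pkl","wb"));cv2.imwrite("pics/w3.png",p[...,::-1])
```

```text
[0.44398724 0.31215846 0.16466691] [ 0.55   0.465  2.03  -1.03   0.308  1.466] [ 0.01882748 -0.42124903  0.95912593] 0.4982475681774568
[ 1.7000e-02  8.7000e-02  1.2031e+01 -1.0000e-03  1.0000e-03  2.0000e-03]
```

View pics/w3.png

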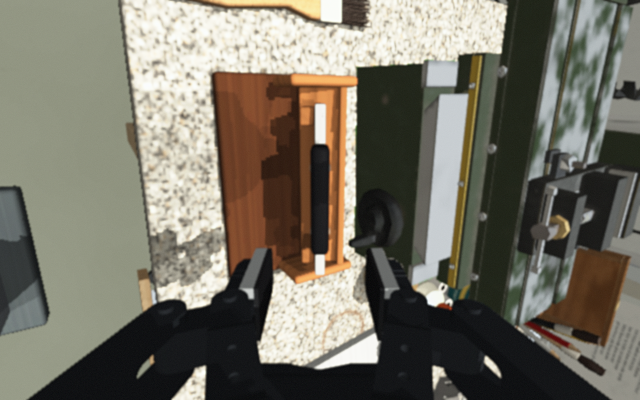

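Call:
{"api": "drive_tool", "payload": {
  "targets": [
    [0,0.05,2.5,0,0,0,0.5],
    [0,0.1,5,0,0,0,0.5],
    [0,0.1,7,0,0,0,0.5],
    [0,0.1,9,0,0,0,0.5],
    [0,0.1,10.5,0,0,0,0.5],
    [0,0.1,11.5,0,0,0,0.5],
    [0,0.1,12,0,0,0,0.5],
    [0,0.1,12,0,0,0,0.5]
  ]
}}

```text
t: 5.05
ee_pos: [0.5137, 0.3197, 0.072]
tool_rot: [0.674, 0.691, 0.185, 0.185]
ft_force: [-0.3, -0.6, -0.5]
gripper_width: 0.497
grip_force: 0.0
```

Run:
```python
from h import *
s=manip.read_state();print(s["ee_pos"],s["ft_force"],s["gripper_width"])
print(rel(G-UP*.017,RG))
c=manip.calibration("wrist");print(proj(c,G+UP*.011),proj(c,G))
p,d=manip.snapshot("wrist")
g=cv2.cvtColor(p,cv2.COLOR_RGB2GRAY)
for v in(120,150,180,205,230):print(v,g[v,290:350:2])
```

```text
[0.51367965 0.3196934  0.0719943 ] [-0.27468808 -0.64489327 -0.54037531] 0.49736195826175256
[-5.550e-01 -1.068e+00  5.050e-01 -1.700e-02  8.000e-03 -1.000e-03]
[290.63870126 303.39179508] [293.03657613 288.584945  ]
120 [114 114 116 117 116 120 140 164 175 176 173 171 171 174 161 112 105  88
  79  82  83 146 173 177 181 177 227 244 244 238]
150 [246 247 247 247 248 247 182 106 172 178 174 173 173 170 116 109 106 104
  92  81  92 157 174 180 183 180 183 219 233 233]
180 [231 231 231 242 247 248 216 169 173 177 177 175 176 178 167 113 109  92
  82  80 101 165 176 180 183 182 165 187 233 232]
205 [ 20  19  21  20  20  20  18  19  15  76 157 155 158 148  92  86  82  80
  84  79  95 145 154 161 164 239 253 251 250 244]
230 [ 27  28  27  27  28  27  27  27  20  87 143 151 160 161 152 113  83  84
  85  78 100 147 158 161 166 219 214 186 234 245]
```

Call:
{"api": "drive_tool", "payload": {
  "targets": [
    [0,0,0,0,0,0,0.5],
    [0,0,0,0,0,0,0.5],
    [0,0,0,0,0,0,0.5],
    [0,0,0,0,0,0,0.5],
    [0,0,0,0,0,0,0.5],
    [0,0,0,0,0,0,0.5],
    [0,0,0,0,0,0,0.5],
    [0,0,0,0,0,0,0.5]
  ]
}}

```text
t: 5.9
ee_pos: [0.5133, 0.3196, 0.072]
tool_rot: [0.674, 0.691, 0.185, 0.185]
ft_force: [-0.1, 0.4, 0.4]
gripper_width: 0.5
grip_force: 0.0
```

Run:
```python
from h import *
s=manip.read_state();print(s["ee_pos"],s["joint_positions"].round(3),s["qd"].round(3),s["ft_force"],s["gripper_width"])
print(rel(G-UP*.017,RG))
```

```text
[0.51327397 0.31961544 0.07199823] [ 0.487  0.696  1.932 -1.43   0.236  1.832] [-0.001  0.001 -0.     0.001  0.001  0.   ] [-0.08385282  0.37927007  0.3549364 ] 0.4999668452454112
[-0.548 -1.033  0.526 -0.017  0.008 -0.   ]
```

Call:
{"api": "drive_tool", "payload": {
  "targets": [
    [0,0,-2,0,0,0,0.5],
    [0,0,-5,0,0,0,0.5],
    [0,0,-5,0,0,0,0.5],
    [0,0,-5,0,0,0,0.5],
    [0,0,-5,0,0,0,0.5],
    [0,0,-5,0,0,0,0.5],
    [0,0,-5,0,0,0,0.5],
    [0,0,-5,0,0,0,0.5]
  ]
}}

```text
t: 6.7
ee_pos: [0.4881, 0.3192, 0.1146]
tool_rot: [0.674, 0.691, 0.184, 0.185]
ft_force: [-0.3, 0.9, -0.1]
gripper_width: 0.499
grip_force: 0.0
```

```bash
cat >> h.py <<'E'
n_=np.cross(EY,UP)
def upt(t): return np.array([-np.sin(t)*np.cos(.0268),-np.sin(t)*np.sin(.0268),np.cos(t)])
E
python3 - <<'E'
from h import *
s=manip.read_state();print(s["ee_pos"],s["joint_positions"].round(3))
u=upt(.475);r2=tool(-u,EY)
print(rel(G+UP*.033,RG),rel(G-u*.017+u*.05,r2),rel(G-u*.017,r2))
E
```

```text
[0.48809252 0.31918929 0.11457116] [ 0.512  0.597  1.962 -1.158  0.268  1.574]
[-0.572 -1.096  0.474 -0.018  0.008 -0.   ] [-0.572 -0.859  0.478  0.054  0.008 -0.001] [-5.300e-01 -1.127e+00  5.471e+00  5.400e-02  8.000e-03 -1.000e-03]
```

Call:
{"api": "drive_tool", "payload": {
  "targets": [
    [-0.57,-0.86,0.48,0.054,0.008,0,0.5],
    [-0.57,-0.86,0.48,0.054,0.008,0,0.5],
    [-0.57,-0.86,0.48,0.054,0.008,0,0.5],
    [-0.56,-0.93,1.8,0.054,0.008,0,0.5],
    [-0.55,-1.0,3.1,0.054,0.008,0,0.5],
    [-0.54,-1.06,4.2,0.054,0.008,0,0.5],
    [-0.53,-1.13,5.47,0.054,0.008,0,0.5],
    [-0.53,-1.13,5.47,0.054,0.008,0,0.5]
  ]
}}

```text
t: 7.5
ee_pos: [0.5062, 0.3141, 0.0612]
tool_rot: [0.678, 0.696, 0.168, 0.164]
ft_force: [-0.4, -1.1, 0.3]
gripper_width: 0.499
grip_force: 0.0
```

Run:
```python
from h import *
s=manip.read_state();print(s["ee_pos"],s["joint_positions"].round(3),s["ft_force"])
u=upt(.475);r2=tool(-u,EY)
print(rel(G-u*.017,r2))
```

```text
[0.50617137 0.31413133 0.06119777] [ 0.466  0.703  1.931 -1.221  0.209  1.61 ] [-0.44137704 -1.12126434  0.26435302]
[-0.022  0.013 -0.048 -0.     0.     0.   ]
```

Call:
{"api": "drive_tool", "payload": {
  "targets": [
    [-0.02,0.04,0,-0.02,0,0,0.5],
    [-0.02,0.04,0,-0.02,0,0,0.7],
    [-0.02,0.04,0,-0.02,0,0,1],
    [-0.02,0.04,0,-0.02,0,0,1],
    [-0.02,0.04,0,-0.02,0,0,1],
    [-0.02,0.04,0,-0.02,0,0,1],
    [-0.02,0.04,0,-0.02,0,0,1],
    [-0.02,0.04,0,-0.02,0,0,1]
  ],
  "force": 70
}}

```text
t: 8.3
ee_pos: [0.5067, 0.3142, 0.0635]
tool_rot: [0.676, 0.694, 0.176, 0.171]
ft_force: [-3.2, -0.3, 5.6]
gripper_width: 0.151
grip_force: 68.9
```

Run:
```python
from h import *
import pickle
s=manip.read_state();print(s);pickle.dump((s["ee_pos"],s["tool_rot"]),open("grasp.pkl","wb"))
print("tool up",-R.from_quat(s["tool_rot"]).as_matrix()[:,2])
```

```text
{'t': 8.3, 'joint_positions': array([ 0.47024234,  0.70232292,  1.94237542, -1.37577435,  0.20950785,
        1.76764528]), 'qd': array([-0.00075412,  0.00194465, -0.00048893, -0.00027379, -0.00047128,
       -0.00123885]), 'joint_efforts': array([-4.79495712e-01, -3.68980587e+01, -6.19481564e+00, -2.33937716e-01,
        1.58440713e-01,  1.70002948e-02]), 'ee_pos': array([0.50674731, 0.31417157, 0.06350777]), 'tool_rot': array([0.67631528, 0.69435331, 0.17643812, 0.1712913 ]), 'ft_force': array([-3.1582162 , -0.27957507,  5.64854496]), 'wrist_torque': array([-0.07303444, -0.06046601, -0.02191449]), 'grip_force': 68.86764407157898, 'gripper_width': 0.15054005866355347}
tool up [-0.47652895 -0.01332693  0.87905776]
```

Call:
{"api": "drive_tool", "payload": {
  "targets": [
    [0,0,-0.5,0,0,0,1],
    [0,-0.05,-1.5,0,0,0,1],
    [0,-0.1,-3,0,0,0,1],
    [0,-0.2,-5,0,0,0,1],
    [0,-0.3,-7,0,0,0,1],
    [0,-0.4,-9,0,0,0,1],
    [0,-0.4,-10,0,0,0,1],
    [0,-0.4,-10,0,0,0,1]
  ]
}}

```text
t: 9.1
ee_pos: [0.4544, 0.3125, 0.1492]
tool_rot: [0.677, 0.694, 0.176, 0.171]
ft_force: [0.2, -0.3, -3.1]
gripper_width: 0.152
grip_force: 68.6
```

Run:
```python
from h import *
s=manip.read_state();print(s["ee_pos"],s["joint_positions"].round(3),s["ft_force"],s["gripper_width"])
a=fx(-.092,0,.16);print(a,rel(a,RF))
```

```text
[0.45435795 0.3124813  0.14915565] [ 0.522  0.496  1.997 -0.85   0.305  1.271] [ 0.20914621 -0.3255508  -3.06454805] 0.1517996725933809
[ 0.47275882 -0.03354778  0.16      ] [-3.4638e+01  1.3510e+00 -5.3700e-01  4.9500e-01  2.8000e-02 -1.1600e-01]
```

Call:
{"api": "drive_tool", "payload": {
  "targets": [
    [-3,0.1,-2,0.05,0,-0.01,1],
    [-7,0.3,-2,0.12,0.01,-0.03,1],
    [-11,0.5,-2,0.2,0.01,-0.05,1],
    [-15,0.6,-2,0.27,0.02,-0.06,1],
    [-19.5,0.8,-2,0.35,0.02,-0.08,1],
    [-24,1.0,-1.5,0.42,0.025,-0.1,1],
    [-28.5,1.2,-1,0.495,0.028,-0.116,1],
    [-32,1.35,-0.6,0.495,0.028,-0.116,1]
  ]
}}

```text
t: 9.9
ee_pos: [0.4722, 0.037, 0.1619]
tool_rot: [0.654, 0.756, 0.0, 0.002]
ft_force: [0.8, 0.2, -3.0]
gripper_width: 0.154
grip_force: 69.0
```

Run:
```python
from h import *
s=manip.read_state();print(s["ee_pos"],s["joint_positions"].round(3),s["ft_force"],s["gripper_width"])
a=fx(-.092,0,.10);print(a,rel(a,RF))
```

```text
[0.47216303 0.03702275 0.16194085] [-0.158  0.435  1.877 -0.002  0.826 -0.301] [ 0.81684061  0.18156222 -3.02889159] 0.15376524373650544
[ 0.47275882 -0.03354778  0.1       ] [-6.979e+00 -9.720e-01  6.206e+00  3.000e-03  2.000e-03 -0.000e+00]
```

Call:
{"api": "drive_tool", "payload": {
  "targets": [
    [0,0,0,0,0,0,1],
    [0,0,0,0,0,0,1],
    [0,0,0,0,0,0,1],
    [0,0,0,0,0,0,1],
    [0,0,0,0,0,0,1],
    [0,0,0,0,0,0,1],
    [0,0,0,0,0,0,1],
    [0,0,0,0,0,0,1]
  ]
}}

```text
t: 10.7
ee_pos: [0.4683, 0.0405, 0.1622]
tool_rot: [0.654, 0.757, -0.0, 0.0]
ft_force: [-0.2, -0.7, -2.4]
gripper_width: 0.15
grip_force: 68.8
```

Run:
```python
from h import *
import pickle
s=manip.read_state();print(s["ee_pos"],s["joint_positions"].round(3),s["ft_force"],s["gripper_width"])
a=fx(-.092,0,.10);print(a,rel(a,RF),rel(fx(-.092,0,.052),RF))
pos=s["ee_pos"]
for n in("scene","wrist"):
    c=manip.calibration(n);p,d=manip.snapshot(n);pickle.dump((c,p,d),open(f"pics/{n}5.pkl","wb"))
    T=c["world_from_camera"];v,u=np.mgrid[0:400,0:640]
    P=np.stack([(u-c["cx"])/c["fx"]*d,-(v-c["cy"])/c["fy"]*d,-d],-1)@T[:3,:3].T+T[:3,3]
    Q=(P-pos);f=np.stack([Q@EXF,Q@EYF,Q[...,2]],-1)
    m=(d>0)&(abs(f[...,1])<.085)&(f[...,2]>-.05)&(f[...,2]<.004)&(abs(f[...,0])<.02)
    q=f[m];print(n,len(q))
    if len(q)>60:
        for i in range(3):
            A=np.c_[q[:,1:],np.ones(len(q))];k=np.linalg.lstsq(A,q[:,0],rcond=None)[0];r=q[:,0]-A@k;q=q[abs(r)<2.5*np.median(abs(r))]
        print("x = a*y+b*z+c",k.round(4),np.std(r),len(q),"y",np.percentile(q[:,1],[1,99]),"z",np.percentile(q[:,2],[1,99]))
```

```text
[0.46825272 0.04045247 0.16224219] [-1.520e-01  4.320e-01  1.884e+00 -1.000e-03  8.260e-01 -2.960e-01] [-0.17119059 -0.69452684 -2.4316859 ] 0.1498150528132815
[ 0.47275882 -0.03354778  0.1       ] [-7.381e+00 -6.240e-01  6.231e+00 -0.000e+00  1.000e-03  1.000e-03] [-7.3770e+00 -6.2400e-01  1.1031e+01 -0.0000e+00  1.0000e-03  1.0000e-03]
scene 191
x = a*y+b*z+c [ 0.0027 -0.0094 -0.002 ] 0.0009781075650811782 157 y [0.01588119 0.07093494] z [-0.03229276  0.00324631]
wrist 112
x = a*y+b*z+c [ 0.058  -0.014  -0.0027] 0.002605310713600495 96 y [0.04119255 0.06974737] z [-0.03153118  0.00397055]
```

Call:
{"api": "drive_tool", "payload": {
  "targets": [
    [-3,-0.3,1.5,0,0,0,1],
    [-6,-0.5,3,0,0,0,1],
    [-7.38,-0.62,5,0,0.001,0.001,1],
    [-7.38,-0.62,6.5,0,0.001,0.001,1],
    [-7.38,-0.62,8.5,0,0.001,0.001,1],
    [-7.38,-0.62,10.3,0,0.001,0.001,1],
    [-7.38,-0.62,11,0,0.001,0.001,1],
    [-7.38,-0.62,11,0,0.001,0.001,1]
  ]
}}

```text
t: 11.6
ee_pos: [0.4724, -0.034, 0.0515]
tool_rot: [0.655, 0.756, -0.0, -0.001]
ft_force: [-0.7, -1.4, -2.1]
gripper_width: 0.15
grip_force: 68.8
```

Run:
```python
from h import *
s=manip.read_state();print(s["ee_pos"],s["ft_force"])
print(rel(fx(-.092,0,.047),RF),rel(fx(-.092,0,.043),RF))
```

```text
[ 0.47237595 -0.03395737  0.05149123] [-0.68251022 -1.41697596 -2.11753192]
[ 0.035  0.045  0.449 -0.002 -0.001 -0.001] [ 0.034  0.045  0.849 -0.002 -0.001 -0.001]
```

Call:
{"api": "drive_tool", "payload": {
  "targets": [
    [0,0,0.2,0,0,0,1],
    [0,0,0.3,0,0,0,1],
    [0,0,0.4,0,0,0,1],
    [0,0,0.5,0,0,0,1],
    [0,0,0.55,0,0,0,1],
    [0,0,0.6,0,0,0,1],
    [0,0,0.65,0,0,0,1],
    [0,0,0.65,0,0,0,1]
  ]
}}

```text
t: 12.4
ee_pos: [0.4729, -0.034, 0.0461]
tool_rot: [0.655, 0.756, 0.0, 0.0]
ft_force: [-1.8, 0.5, 2.1]
gripper_width: 0.147
grip_force: 69.7
```

Call:
{"api": "drive_tool", "payload": {
  "targets": [
    [0,0,-0.25,0,0,0,1],
    [0,0.6,-0.25,0,0,0,1],
    [0,1.2,-0.25,0,0,0,1],
    [0,1.8,-0.25,0,0,0,1],
    [0,2.4,-0.25,0,0,0,1],
    [0,3.0,-0.25,0,0,0,1],
    [0,3.5,-0.25,0,0,0,1],
    [0,4.0,-0.25,0,0,0,1]
  ]
}}

```text
t: 13.2
ee_pos: [0.5118, -0.028, 0.048]
tool_rot: [0.655, 0.756, -0.001, -0.001]
ft_force: [-2.0, -0.5, -3.0]
gripper_width: 0.15
grip_force: 69.0
```

Run:
```python
from h import *
s=manip.read_state();q=s["ee_pos"]-FO;print(q@EXF,q@EYF,q[2],s["ft_force"]@EXF,s["ft_force"],s["gripper_width"],rel(s["ee_pos"],RF))
```

```text
-0.05258069458837499 -0.0001403601826007322 0.04799553688964306 -2.082186605054894 [-2.03648466 -0.46477237 -3.0314455 ] 0.14954859923150868 [ 0.     0.     0.    -0.002 -0.001 -0.001]
```

Call:
{"api": "drive_tool", "payload": {
  "targets": [
    [0,0.5,0,0,0,0,1],
    [0,1.0,0,0,0,0,1],
    [0,1.5,0,0,0,0,1],
    [0,2.0,0,0,0,0,1],
    [0,2.4,0,0,0,0,1],
    [0,2.7,0,0,0,0,1],
    [0,2.9,0,0,0,0,1],
    [0,3.0,0,0,0,0,1]
  ]
}}

```text
t: 14.0
ee_pos: [0.5409, -0.0239, 0.0481]
tool_rot: [0.655, 0.756, -0.001, -0.001]
ft_force: [-4.6, -0.7, -0.3]
gripper_width: 0.15
grip_force: 68.8
```

Run:
```python
from h import *
s=manip.read_state();q=s["ee_pos"]-FO;print(q@EXF,q@EYF,q[2],s["ft_force"]@EXF,s["ft_force"],s["gripper_width"],rel(s["ee_pos"],RF))
```

```text
-0.02313345984895115 -0.00023450281666408126 0.04807974857572974 -4.655540762580301 [-4.60699556 -0.67056079 -0.32497249] 0.14973712071163228 [ 0.     0.     0.    -0.003 -0.001 -0.001]
```

Call:
{"api": "drive_tool", "payload": {
  "targets": [
    [0,0.1,0,0,0,0,1],
    [0,0.2,0,0,0,0,1],
    [0,0.25,0,0,0,0,1],
    [0,0.3,0,0,0,0,1],
    [0,0.35,0,0,0,0,1],
    [0,0.4,0,0,0,0,1],
    [0,0.4,0,0,0,0,1],
    [0,0.4,0,0,0,0,1]
  ]
}}

```text
t: 14.8
ee_pos: [0.5435, -0.0233, 0.0481]
tool_rot: [0.654, 0.756, -0.002, -0.002]
ft_force: [-6.6, -2.6, -0.2]
gripper_width: 0.15
grip_force: 69.2
```

Run:
```python
from h import *
s=manip.read_state();q=s["ee_pos"]-FO;print(q@EXF,q@EYF,q[2],s["ft_force"]@EXF,s["ft_force"],s["wrist_torque"],rel(s["ee_pos"],RF))
```

```text
-0.020488423414600047 -9.824727796031724e-05 0.04807469284301302 -6.870636719221394 [-6.57168281 -2.55173453 -0.22089112] [-0.34206128  1.40907628 -0.00182352] [ 0.     0.     0.    -0.006 -0.001 -0.001]
```

Call:
{"api": "drive_tool", "payload": {
  "targets": [
    [0,0.1,0,0,0,0,1],
    [0,0.2,0,0,0,0,1],
    [0,0.3,0,0,0,0,1],
    [0,0.4,0,0,0,0,1],
    [0,0.4,0,0,0,0,1],
    [0,0.4,0,0,0,0,1],
    [0,0.4,0,0,0,0,1],
    [0,0.4,0,0,0,0,1]
  ]
}}

```text
t: 15.6
ee_pos: [0.5442, -0.023, 0.0477]
tool_rot: [0.654, 0.756, -0.004, -0.005]
ft_force: [-12.6, -4.2, 2.2]
gripper_width: 0.149
grip_force: 69.6
```

Run:
```python
from h import *
s=manip.read_state();q=s["ee_pos"]-FO;print(q@EXF,q@EYF,q[2],s["ft_force"]@EXF,s["ft_force"],s["wrist_torque"],rel(s["ee_pos"],RF))
```

```text
-0.01978631590672717 0.0001654533295879301 0.04774086322705681 -13.10157968126455 [-12.6333207  -4.1662003   2.2323443] [-1.01492101  2.29196007  0.00808522] [ 0.     0.     0.    -0.013 -0.002  0.001]
```

Call:
{"api": "drive_tool", "payload": {
  "targets": [
    [0,-0.3,0,0,0,0,1],
    [0,-0.8,0,0,0,0,1],
    [0,-1.5,0,0,0,0,1],
    [0,-2.0,-1,0,0,0,1],
    [0,-2.5,-4,0,0,0,1],
    [0,-3.0,-8,0,0,0,1],
    [0,-3.5,-12,0,0,0,1],
    [0,-3.5,-14,0,0,0,1]
  ]
}}

```text
t: 16.4
ee_pos: [0.5168, -0.0282, 0.1925]
tool_rot: [0.655, 0.756, 0.002, 0.003]
ft_force: [0.6, -0.3, -3.3]
gripper_width: 0.147
grip_force: 69.1
```

Call:
{"api": "drive_tool", "payload": {
  "targets": [
    [2,0,0,0,0,0,1],
    [5,0,0,0,0,0,1],
    [7,0,0,0,0,0,1],
    [8,0,0,0,0,0,1],
    [8,0,0,0,0,0,1],
    [8,0,0,0,0,0,1],
    [8,0,0,0,0,0,1],
    [8,0,0,0,0,0,1]
  ]
}}

```text
t: 17.2
ee_pos: [0.5043, 0.0505, 0.1882]
tool_rot: [0.655, 0.756, -0.0, 0.0]
ft_force: [0.3, -0.1, -2.7]
gripper_width: 0.154
grip_force: 69.0
```

Run:
```python
from h import *
import pickle
s=manip.read_state();q=s["ee_pos"]-FO;print(s["ee_pos"],s["ft_force"],s["joint_positions"].round(3))
c=manip.calibration("wrist");p,d=manip.snapshot("wrist");pickle.dump((c,p,d),open("pics/w6.pkl","wb"))
cv2.imwrite("pics/w6.png",p[...,::-1])
```

```text
[0.50426722 0.05046211 0.18819371] [ 0.26533713 -0.13148582 -2.72289795] [-0.121  0.431  1.771 -0.     0.939 -0.263]
```

View pics/w6.png

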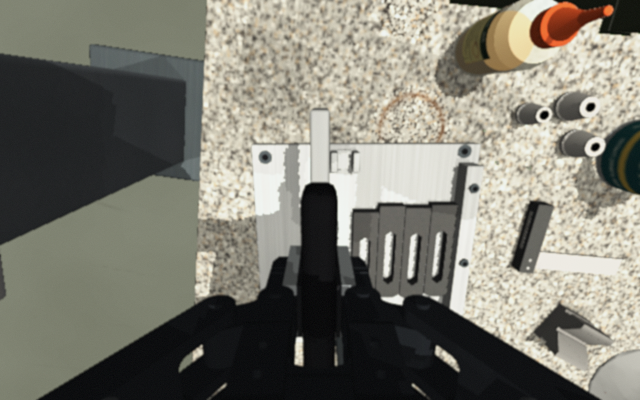

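Run:
```python
from h import *
import pickle
gp,gr=pickle.load(open("grasp.pkl","rb"));gr=R.from_quat(gr);u=-gr.as_matrix()[:,2]
print(u,gp+u*.11,rel(gp+u*.11,gr),rel(gp+u*.11+[-.0,-.12,.02],gr))
c,p,d=pickle.load(open("pics/w6.pkl","rb"))
e=edge(p,(354,214),(357,255),4,30,1);F=[(onz(c,*q,.025)-FO) for q in e];print("pack edge fx",np.round([q@EXF for q in F][::6],4),[round(float(q@EYF),3) for q in F][::6])
e=edge(p,(459,180),(448,300),4,40);F=[(onz(c,*q,.034)-FO) for q in e];print("fence",np.round([q@EXF for q in F][::6],4))
```

```text
[-0.47652895 -0.01332693  0.87905776] [0.45432913 0.3127056  0.16020412] [26.661 -1.221  2.792 -0.497 -0.028  0.113] [14.782 -2.921  0.794 -0.497 -0.028  0.113]
pack edge fx [-0.018  -0.0172 -0.0163 -0.0155 -0.0117] [0.046, 0.037, 0.028, 0.019, 0.011]
fence [0.0758 0.0829 0.0836 0.0842 0.0843 0.0843 0.0847]
```

Run:
```python
from h import *
import pickle
c,p,d=pickle.load(open("pics/w6.pkl","rb"));g=cv2.cvtColor(p,cv2.COLOR_RGB2GRAY)
for v in range(206,262,6):print(v,g[v,340:372])
q=[(o+r*d[v,u]-FO) for u,v in[(355,220),(355,240),(380,215),(410,215),(440,215)] for o,r in[ray(c,u,v)]]
print([(round(float(a@EXF),4),round(float(a@EYF),4),round(float(a[2]),4)) for a in q])
for u,v in[(352,212),(378,204),(404,204),(430,203),(457,202)]:
    a=onz(c,u,v,.025)-FO;print(u,round(float(a@EXF),4),round(float(a@EYF),4))
P=[proj(c,fx(-.015,y,.025)).round(1) for y in(.05,.03,.0)];print(P)
cv2.imwrite("pics/c6.png",cv2.resize(p[190:310,335:475,::-1],None,fx=5,fy=5,interpolation=2))
```

```text
206 [244 242 242 242 242 242 242 242 241 241 239 240 239 238 232 221 214 213
 213 215 217 220 222 221 221 220 219 219 216 214 216 215]
212 [243 243 242 242 242 242 242 243 242 237 209 169 110  53  51  59  60  59
  58  59  59  58  57  56  57  57  59  59  59  60  63  66]
218 [243 242 242 242 242 242 243 243 240 232 201 144  80  64  81  88  89  88
  88  89  88  87  89  88  87  89  90  89  89  88  89  93]
224 [243 243 242 242 242 242 242 243 240 223 171 110  64  67  82  89  88  89
  88  89  87  91  89  90  89  90  88  88  91  94 101 106]
230 [244 242 242 242 242 242 242 242 243 239 196 120  63  67  84  90  88  90
  89  89  90  88  88  90  89  89  89  90  89  89  92  99]
236 [243 243 242 242 242 242 243 243 239 205 152  91  55  71  87  88  89  88
  89  89  87  87  87  88  91  90  90  88  88  93 101 103]
242 [244 243 242 243 243 243 243 242 239 215 161  91  61  84  98  97  98 100
 106 148 206 238 242 242 239 233 209 161  94  51  66  92]
248 [ 87  85  87  85  86  85  84  98 138 166 145  90  68  89 103 103 102 104
 115 161 214 238 241 241 240 233 197 144  83  58  90 106]
254 [ 90  88  89  88  88  90  90  88  93 102  95  71  78  97 104 105 105 103
 123 176 221 236 239 240 241 237 193 125  66  50  87 104]
260 [ 89  90  89  89  90  87  89  88  91  88  75  47  23  15  17  18  17  15
  13  13  16  34  76 132 163 161 143 104  55  51  86 104]
[(-0.013, 0.0399, 0.0245), (-0.0123, 0.0186, 0.0237), (0.0107, 0.0453, 0.0254), (0.0397, 0.045, 0.0247), (0.0684, 0.0451, 0.0252)]
352 -0.0161 0.0482
378 0.0084 0.0562
404 0.0331 0.0561
430 0.0577 0.0571
457 0.0832 0.058
[array([353.2, 210.2]), array([352.7, 229.7]), array([351.8, 257.7])]
```

View pics/c6.png

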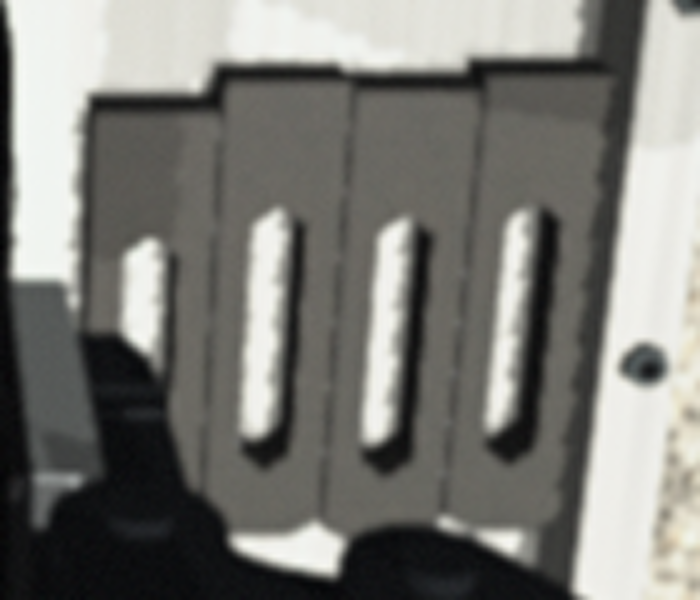

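Call:
{"api": "drive_tool", "payload": {
  "targets": [
    [3.5,-0.5,0,-0.07,0,0.015,1],
    [7.5,-1.2,0,-0.15,-0.01,0.035,1],
    [11.5,-2,0.3,-0.23,-0.012,0.05,1],
    [15,-2.8,0.8,-0.31,-0.02,0.07,1],
    [19,-2.4,1.3,-0.38,-0.022,0.09,1],
    [23,-1.8,2.2,-0.45,-0.025,0.1,1],
    [26,-1.3,2.7,-0.497,-0.028,0.113,1],
    [26.6,-1.22,2.8,-0.497,-0.028,0.113,1]
  ]
}}

```text
t: 18.05
ee_pos: [0.4546, 0.2983, 0.162]
tool_rot: [0.677, 0.696, 0.168, 0.169]
ft_force: [1.4, -0.3, -3.5]
gripper_width: 0.154
grip_force: 69.1
```

Call:
{"api": "drive_tool", "payload": {
  "targets": [
    [0,0,0,0,0,0,1],
    [0,0,0,0,0,0,1],
    [0,0,0,0,0,0,1],
    [0,0,0,0,0,0,1],
    [0,0,0,0,0,0,1],
    [0,0,0,0,0,0,1],
    [0,0,0,0,0,0,1],
    [0,0,0,0,0,0,1]
  ]
}}

```text
t: 18.85
ee_pos: [0.4549, 0.2983, 0.1624]
tool_rot: [0.677, 0.697, 0.169, 0.169]
ft_force: [0.1, -0.6, -3.2]
gripper_width: 0.148
grip_force: 69.2
```

Run:
```python
from h import *
import pickle
gp,gr=pickle.load(open("grasp.pkl","rb"));gr=R.from_quat(gr);u=-gr.as_matrix()[:,2]
s=manip.read_state();print(s["ee_pos"],s["joint_positions"].round(3),s["ft_force"])
print(rel(gp+u*.11,gr),rel(gp,gr))
```

```text
[0.4548847  0.29825963 0.16236689] [ 0.492  0.46   1.998 -0.725  0.327  1.113] [ 0.06077529 -0.56777846 -3.17217982]
[ 1.447 -0.11   0.176 -0.015  0.006  0.004] [ 1.5160e+00  6.0000e-02  1.1174e+01 -1.5000e-02  6.0000e-03  4.0000e-03]
```

Call:
{"api": "drive_tool", "payload": {
  "targets": [
    [0.7,-0.05,0.1,-0.015,0.006,0.004,1],
    [1.45,-0.11,0.18,-0.015,0.006,0.004,1],
    [1.45,-0.1,0.5,-0.015,0.006,0.004,1],
    [1.46,-0.08,2,-0.015,0.006,0.004,1],
    [1.47,-0.06,4,-0.015,0.006,0.004,1],
    [1.49,-0.03,5.5,-0.015,0.006,0.004,1],
    [1.49,-0.03,6,-0.015,0.006,0.004,1],
    [1.49,-0.03,6,-0.015,0.006,0.004,1]
  ]
}}

```text
t: 19.65
ee_pos: [0.482, 0.3136, 0.1081]
tool_rot: [0.676, 0.695, 0.176, 0.171]
ft_force: [-0.5, 0.6, -4.3]
gripper_width: 0.149
grip_force: 69.2
```

Run:
```python
from h import *
import pickle
gp,gr=pickle.load(open("grasp.pkl","rb"));gr=R.from_quat(gr)
s=manip.read_state();print(s["ee_pos"],s["joint_positions"].round(3),s["ft_force"])
print(rel(gp,gr))
```

```text
[0.48199052 0.31358607 0.10808449] [ 0.494  0.598  1.971 -1.061  0.248  1.465] [-0.45447966  0.59577675 -4.2529329 ]
[-7.000e-03  6.000e-02  5.099e+00 -2.000e-03  1.000e-03  1.000e-03]
```

Call:
{"api": "drive_tool", "payload": {
  "targets": [
    [0,0.02,1,0,0,0,1],
    [0,0.03,2,0,0,0,1],
    [0,0.04,3,0,0,0,1],
    [0,0.05,3.8,0,0,0,1],
    [0,0.06,4.3,0,0,0,1],
    [0,0.06,4.7,0,0,0,1],
    [0,0.06,5.0,0,0,0,1],
    [0,0.06,5.0,0,0,0,1]
  ]
}}

```text
t: 20.45
ee_pos: [0.5064, 0.3145, 0.0652]
tool_rot: [0.676, 0.695, 0.176, 0.171]
ft_force: [-0.2, 0.5, -3.8]
gripper_width: 0.151
grip_force: 69.3
```

Run:
```python
from h import *
import pickle
gp,gr=pickle.load(open("grasp.pkl","rb"));gr=R.from_quat(gr)
s=manip.read_state();print(s["ee_pos"],s["joint_positions"].round(3),s["ft_force"])
print(rel(gp,gr))
```

```text
[0.50635311 0.31452758 0.06523335] [ 0.471  0.699  1.942 -1.355  0.211  1.747] [-0.18006798  0.4819607  -3.80359854]
[-0.037 -0.048  0.17  -0.     0.     0.001]
```

Call:
{"api": "drive_tool", "payload": {
  "targets": [
    [-0.03,-0.04,0.1,0,0,0,1],
    [-0.03,-0.04,0.2,0,0,0,1],
    [-0.03,-0.04,0.24,0,0,0,1],
    [-0.03,-0.04,0.24,0,0,0,1],
    [-0.03,-0.04,0.24,0,0,0,1],
    [-0.03,-0.04,0.24,0,0,0,1],
    [-0.03,-0.04,0.24,0,0,0,1],
    [-0.03,-0.04,0.24,0,0,0,1]
  ]
}}

```text
t: 21.25
ee_pos: [0.507, 0.3143, 0.0638]
tool_rot: [0.676, 0.695, 0.177, 0.172]
ft_force: [-3.3, -0.2, 6.9]
gripper_width: 0.154
grip_force: 70.5
```

Seated on the trough floor (force reversed). Release gently and back out.

Call:
{"api": "drive_tool", "payload": {
  "targets": [
    [0,0,0,0,0,0,0.8],
    [0,0,0,0,0,0,0.75],
    [0,0,0,0,0,0,0.65],
    [0,0,0,0,0,0,0.5],
    [0,0,0,0,0,0,0.5],
    [0,0,0,0,0,0,0.5],
    [0,0,0,0,0,0,0.5],
    [0,0,0,0,0,0,0.5]
  ],
  "force": 20
}}

```text
t: 22.05
ee_pos: [0.507, 0.3142, 0.0629]
tool_rot: [0.676, 0.695, 0.176, 0.171]
ft_force: [0.8, 0.3, 0.2]
gripper_width: 0.496
grip_force: 0.0
```

Call:
{"api": "drive_tool", "payload": {
  "targets": [
    [0,0,-0.5,0,0,0,0.5],
    [0,0,-1.5,0,0,0,0.5],
    [0,0,-3,0,0,0,0.5],
    [0,0,-5,0,0,0,0.5],
    [0,0,-7,0,0,0,0.5],
    [0,0,-9,0,0,0,0.5],
    [0,0,-11,0,0,0,0.5],
    [0,0,-11,0,0,0,0.5]
  ]
}}

```text
t: 22.85
ee_pos: [0.4543, 0.3132, 0.1616]
tool_rot: [0.676, 0.694, 0.178, 0.172]
ft_force: [0.0, -0.4, -0.6]
gripper_width: 0.496
grip_force: 0.0
```

Run:
```python
from h import *
import pickle
s=manip.read_state();print(s["ee_pos"],s["ft_force"])
print("to view",rel([.4695,.2814,.2703],tool([0,0,-1],[-.014,1,0])))
```

```text
[0.45427655 0.31317985 0.16163341] [ 0.02155062 -0.36970182 -0.56461588]
to view [-3.197e+00  6.464e+00 -8.860e+00  4.990e-01 -5.000e-03  1.300e-02]
```

Call:
{"api": "drive_tool", "payload": {
  "targets": [
    [-3.2,6.5,-8.9,0.499,0,0.013,0.5],
    [-3.2,6.5,-8.9,0.499,0,0.013,0.5],
    [-3.2,6.5,-8.9,0.499,0,0.013,0.5],
    [-3.2,6.5,-8.9,0.499,0,0.013,0.5],
    [-3.2,6.5,-8.9,0.499,0,0.013,0.5],
    [-3.2,6.5,-8.9,0.499,0,0.013,0.5],
    [-3.2,6.5,-8.9,0.499,0,0.013,0.5],
    [-3.2,6.5,-8.9,0.499,0,0.013,0.5]
  ]
}}

```text
t: 23.65
ee_pos: [0.4681, 0.2805, 0.2668]
tool_rot: [0.702, 0.712, -0.002, -0.002]
ft_force: [-0.7, 1.3, -0.4]
gripper_width: 0.501
grip_force: 0.0
```

Run:
```python
from h import *
import pickle
s=manip.read_state();print(s["ee_pos"],s["joint_positions"].round(3))
c=manip.calibration("wrist");p,d=manip.snapshot("wrist");pickle.dump((c,p,d),open("pics/w7.pkl","wb"))
def an(c,p,d):
    T=c["world_from_camera"];v,u=np.mgrid[0:400,0:640]
    P=np.stack([(u-c["cx"])/c["fx"]*d,-(v-c["cy"])/c["fy"]*d,-d],-1)@T[:3,:3].T+T[:3,3]
    p0=np.array([.5178,.3154,.0524])
    # bright steel points of the blade's far face
    hsv=cv2.cvtColor(p,cv2.COLOR_RGB2HSV)
    Q=P-p0;m=(d>0)&(abs(Q[...,0])<.025)&(abs(Q[...,1])<.066)&(abs(Q[...,2])<.018)&(hsv[...,1]<40)&(hsv[...,2]>120)
    q=P[m]
    for _ in range(4):
        n=np.linalg.svd(q-q.mean(0),full_matrices=False)[2][2];r=abs((q-q.mean(0))@n);q=q[r<max(2.5*np.median(r),.0004)]
    n*=np.sign(n[2]);print("n",n.round(4),"offset to p0 mm",((q.mean(0)-p0)@n*1000).round(2),len(q))
    g=p.max(2);Q=P-p0;s=Q@UP
    nn=np.cross(EY,UP);m=(d>0)&(g<60)&(s>.0395)&(s<.046)&(abs(Q@nn)<.03)&(abs(Q@EY)<.07)
    print("grip top s",np.median(s[m]),"y range",np.percentile((Q@EY)[m],[.5,99.5]),m.sum())
an(*pickle.load(open("pics/w2.pkl","rb")));an(c,p,d)
print("lift over knob",rel(fx(-.024,-.168,.33),RF))
```

```text
[0.46811453 0.28051617 0.26679469] [0.334 0.381 1.587 0.003 1.179 0.318]
n [0.8502 0.023  0.5259] offset to p0 mm -0.02 1407
grip top s 0.04184852999040475 y range [-0.0406976   0.03944703] 1004
n [0.8492 0.0228 0.5275] offset to p0 mm -0.01 1477
grip top s 0.041913355305769194 y range [-0.0405044   0.03968193] 1045
lift over knob [-4.7211e+01  8.8680e+00 -6.4010e+00 -5.0000e-03 -2.0000e-03 -1.2900e-01]
```

Call:
{"api": "drive_tool", "payload": {
  "targets": [
    [-5,1,-3,0,0,-0.02,0.3],
    [-10,2,-6.4,0,0,-0.04,0.3],
    [-15,3,-6.4,0,0,-0.06,0.3],
    [-20,4,-6.4,0,0,-0.08,0.3],
    [-25,5,-6.4,0,0,-0.1,0.3],
    [-30,6,-6.4,0,0,-0.129,0.3],
    [-35,7,-6.4,0,0,-0.129,0.3],
    [-39,7.6,-6.4,0,0,-0.129,0.3]
  ]
}}

```text
t: 24.5
ee_pos: [0.5488, -0.0957, 0.3304]
tool_rot: [0.654, 0.756, -0.0, -0.002]
ft_force: [0.1, 0.3, -0.2]
gripper_width: 0.702
grip_force: 0.0
```

Run:
```python
from h import *
s=manip.read_state();print(s["ee_pos"],s["joint_positions"].round(3));print(rel(fx(-.024,-.168,.33),RF))
```

```text
[ 0.54884729 -0.09574592  0.33043738] [-3.740e-01  3.350e-01  1.472e+00  1.000e-03  1.340e+00 -5.190e-01]
[-9.549e+00  1.640e-01  9.000e-03 -3.000e-03 -4.000e-03  0.000e+00]
```

Call:
{"api": "drive_tool", "payload": {
  "targets": [
    [-3,0.1,0,0,0,0,0.3],
    [-6,0.16,0,0,0,0,0.3],
    [-9.5,0.16,0,0,0,0,0.3],
    [-9.5,0.16,0,0,0,0,0.3],
    [-9.5,0.16,0,0,0,0,0.3],
    [-9.5,0.16,0,0,0,0,0.3],
    [-9.5,0.16,0,0,0,0,0.3],
    [-9.5,0.16,0,0,0,0,0.3]
  ]
}}

```text
t: 25.3
ee_pos: [0.5649, -0.1875, 0.3311]
tool_rot: [0.654, 0.757, 0.0, -0.002]
ft_force: [0.2, 0.3, -1.0]
gripper_width: 0.697
grip_force: 0.0
```

Run:
```python
from h import *
import pickle
s=manip.read_state();c=manip.calibration("wrist");p,d=manip.snapshot("wrist");pickle.dump((c,p,d),open("pics/w8.pkl","wb"))
q=s["ee_pos"]-FO;print("tcp f",q@EXF,q@EYF,q[2])
I=p.astype(int);m=((I[...,0]>140)&(I[...,1]<70)&(I[...,2]<70)).astype(np.uint8)
n,l,st,ce=cv2.connectedComponentsWithStats(m)
T=c["world_from_camera"]
for i in range(1,n):
    if st[i,4]<100: continue
    u,v=ce[i];mm=l==i;z=np.median(d[mm&(d>0)]);zm=np.percentile(d[mm&(d>0)],3)
    o,r=ray(c,u,v);K=o+r*(zm+.012)-FO;print(st[i],(u,v),"knob f",(K@EXF).round(4),(K@EYF).round(4),K[2].round(4))
K2=fx(-.024,-.098-.0703,.026+.1695);print("pred px",proj(c,K2))
for v in range(0,1):pass
print(rel(fx(-.024,-.168,.184),RF))
```

```text
tcp f -0.02303102740305873 -0.16559339500613332 0.3311024090426382
[304 186  26  25 478] (np.float64(316.7426778242678), np.float64(197.77824267782427)) knob f -0.0243 -0.1733 0.1943
pred px [317.04067626 192.52858476]
[-2.7000e-01 -7.1000e-02  1.4715e+01 -2.0000e-03 -4.0000e-03  1.0000e-03]
```

Call:
{"api": "drive_tool", "payload": {
  "targets": [
    [-0.4,-0.1,1,0,0,0,0.5],
    [-0.77,-0.13,3,0,-0.004,0,0.5],
    [-0.77,-0.13,6,0,-0.004,0,0.5],
    [-0.77,-0.13,9,0,-0.004,0,0.5],
    [-0.77,-0.13,12,0,-0.004,0,0.5],
    [-0.77,-0.13,14,0,-0.004,0,0.5],
    [-0.77,-0.13,15.3,0,-0.004,0,0.5],
    [-0.77,-0.13,15.3,0,-0.004,0,0.5]
  ]
}}

```text
t: 26.15
ee_pos: [0.5631, -0.1955, 0.1757]
tool_rot: [0.655, 0.756, -0.001, -0.003]
ft_force: [0.0, 1.0, 1.2]
gripper_width: 0.498
grip_force: 0.0
```

Run:
```python
from h import *
s=manip.read_state();q=s["ee_pos"]-FO;print("tcp f",q@EXF,q@EYF,q[2],s["ft_force"]);print(rel(fx(-.0243,-.1733,.177),RF))
```

```text
tcp f -0.025933545000912665 -0.17324131099461365 0.17569861143894208 [0.00659442 0.95195885 1.18288278]
[-0.005  0.163 -0.131 -0.006 -0.002 -0.001]
```

Call:
{"api": "drive_tool", "payload": {
  "targets": [
    [0,0.16,-0.1,0,0,0,0.5],
    [0,0.16,-0.1,0,0,0,0.65],
    [0,0.16,-0.1,0,0,0,0.9],
    [0,0.16,-0.1,0,0,0,0.9],
    [0,0.16,-0.1,0,0,0,0.9],
    [0,0.16,-0.1,0,0,0,0.9],
    [0,0.16,-0.1,0,0,0,0.9],
    [0,0.16,-0.1,0,0,0,0.9]
  ],
  "force": 30
}}

```text
t: 26.95
ee_pos: [0.5646, -0.197, 0.1807]
tool_rot: [0.654, 0.756, -0.003, -0.001]
ft_force: [-4.9, -2.0, 3.5]
gripper_width: 0.254
grip_force: 29.1
```

Run:
```python
from h import *
s=manip.read_state();q=s["ee_pos"]-FO;print("tcp f",q@EXF,q@EYF,q[2],s["ft_force"],s["gripper_width"]*85)
# arc in tool cm from now, chord points every 0.11 rad
c0=np.array([-.098,.026]);r=.1836;a0=1.9915
for k in range(1,18):
    a=max(a0-.11*k,.1974);print(k,round(a,3),np.round([(r*np.cos(a)-r*np.cos(a0))*100,-(r*np.sin(a)-r*np.sin(a0))*100],2))
```

```text
tcp f -0.024660553785782413 -0.17495209698663808 0.18066092816283197 [-4.89707778 -2.0233688   3.47406084] 21.564683571437442
1 1.881 [ 1.89 -0.72]
2 1.772 [ 3.84 -1.23]
3 1.661 [ 5.84 -1.53]
4 1.552 [ 7.85 -1.6 ]
5 1.442 [ 9.87 -1.45]
6 1.332 [11.85 -1.08]
7 1.222 [13.78 -0.49]
8 1.111 [15.64  0.3 ]
9 1.002 [17.4   1.29]
10 0.891 [19.03  2.47]
11 0.782 [20.53  3.83]
12 0.671 [21.87  5.34]
13 0.562 [23.04  6.98]
14 0.452 [24.02  8.75]
15 0.342 [24.8  10.61]
16 0.232 [25.37 12.55]
17 0.197 [25.5  13.16]
```

Call:
{"api": "drive_tool", "payload": {
  "targets": [
    [1,-0.4,0,0,0,0,0.9],
    [1.89,0,-0.72,0,0,0,0.9],
    [3.84,0,-1.23,0,0,0,0.9],
    [5.84,0,-1.53,0,0,0,0.9],
    [7.85,0,-1.6,0,0,0,0.9],
    [9.87,0,-1.45,0,0,0,0.9],
    [11.85,0,-1.08,0,0,0,0.9],
    [13.78,0,-0.49,0,0,0,0.9]
  ]
}}

```text
t: 27.75
ee_pos: [0.5444, -0.0591, 0.1851]
tool_rot: [0.654, 0.756, -0.002, -0.001]
ft_force: [-4.7, -2.2, 1.0]
gripper_width: 0.259
grip_force: 30.5
```

Run:
```python
from h import *
s=manip.read_state();q=s["ee_pos"]-FO;f=np.array([q@EYF,q[2]]);print("tcp f",q@EXF,f,s["ft_force"],s["gripper_width"]*85,s["grip_force"])
print(np.hypot(*(f-[-.098,.012])),np.hypot(*(f-[-.098,.0124])))
```

```text
tcp f -0.024764119126766744 [-0.03559509  0.18513993] [-4.70574209 -2.23578384  1.02302333] 21.99072942180007 30.46481877565384
0.18404295072707372 0.18366669749891437
```

Call:
{"api": "drive_tool", "payload": {
  "targets": [
    [1.86,0,0.79,0,0,0,0.9],
    [3.62,0,1.78,0,0,0,0.9],
    [5.25,0,2.96,0,0,0,0.9],
    [6.75,0,4.32,0,0,0,0.9],
    [8.09,0,5.83,0,0,0,0.9],
    [9.26,0,7.47,0,0,0,0.9],
    [10.24,0,9.24,0,0,0,0.9],
    [11.02,0,11.1,0,0,0,0.9]
  ]
}}

```text
t: 28.55
ee_pos: [0.5283, 0.0509, 0.0731]
tool_rot: [0.654, 0.756, -0.002, -0.002]
ft_force: [-4.3, 1.0, 1.9]
gripper_width: 0.259
grip_force: 32.2
```

Run:
```python
from h import *
s=manip.read_state();q=s["ee_pos"]-FO;f=np.array([q@EYF,q[2]]);print("tcp f",q@EXF,f,s["ft_force"],s["gripper_width"]*85,s["grip_force"])
k=f-[-.098,.026-.0136];a=np.arctan2(k[1],k[0]);print(np.hypot(*k),"keeper",a-.1974)
for a in(.3,.25,.1974,.18):print(a,np.round([(-.098+.1836*np.cos(a)-f[0])*100,-(.026-.0136+.1836*np.sin(a)-f[1])*100],2))
```

```text
tcp f -0.024879917973343362 [0.07561434 0.07314325] [-4.31309871  0.96337592  1.88119222] 22.028977370039186 32.24043846130371
0.1839339049945591 keeper 0.1391631057157041
0.3 [0.18 0.65]
0.25 [0.43 1.53]
0.1974 [0.64 2.47]
0.18 [0.7  2.79]
```

Call:
{"api": "drive_tool", "payload": {
  "targets": [
    [0.18,0,0.65,0,0,0,0.9],
    [0.43,0,1.5,0,0,0,0.9],
    [0.6,0,2.1,0,0,0,0.9],
    [0.64,0,2.4,0,0,0,0.9],
    [0.64,0,2.6,0,0,0,0.9],
    [0.64,0,2.8,0,0,0,0.9],
    [0.64,0,2.8,0,0,0,0.9],
    [0.64,0,2.8,0,0,0,0.9]
  ]
}}

```text
t: 29.35
ee_pos: [0.5273, 0.0573, 0.0451]
tool_rot: [0.655, 0.756, -0.001, -0.003]
ft_force: [-3.8, 6.5, 1.8]
gripper_width: 0.256
grip_force: 32.3
```

Run:
```python
from h import *
s=manip.read_state();q=s["ee_pos"]-FO;f=np.array([q@EYF,q[2]]);print("tcp f",q@EXF,f,s["ft_force"],s["gripper_width"]*85,s["grip_force"])
k=f-[-.098,.026-.0136];a=np.arctan2(k[1],k[0]);print(np.hypot(*k),"keeper",a-.1974)
```

```text
tcp f -0.02491487088347226 [0.08200839 0.04513424] [-3.83028661  6.46356916  1.81757505] 21.718496993860615 32.30119585990906
0.1829605139933012 keeper -0.017517229627231873
```

Call:
{"api": "drive_tool", "payload": {
  "targets": [
    [0,0,0.2,0,0,0,0.9],
    [0,0,0.4,0,0,0,0.9],
    [0,0,0.4,0,0,0,0.9],
    [0,0,0.4,0,0,0,0.9],
    [0,0,0.4,0,0,0,0.9],
    [0,0,0.4,0,0,0,0.9],
    [0,0,0.4,0,0,0,0.9],
    [0,0,0.4,0,0,0,0.9]
  ]
}}

```text
t: 30.15
ee_pos: [0.5275, 0.057, 0.0434]
tool_rot: [0.654, 0.756, -0.001, -0.002]
ft_force: [-7.3, 4.9, 16.8]
gripper_width: 0.257
grip_force: 33.7
```

Run:
```python
from h import *
s=manip.read_state();q=s["ee_pos"]-FO;f=np.array([q@EYF,q[2]]);print("tcp f",q@EXF,f,s["ft_force"],s["gripper_width"]*85,s["grip_force"])
```

```text
tcp f -0.02481767737808463 [0.08176082 0.04338212] [-7.298534    4.92776807 16.80264354] 21.885256648343322 33.66764724254608
```

Call:
{"api": "drive_tool", "payload": {
  "targets": [
    [0,0,0,0,0,0,0.65],
    [0,0,0,0,0,0,0.55],
    [0,0,0,0,0,0,0.5],
    [0,0,0,0,0,0,0.5],
    [0,0,-1,0,0,0,0.5],
    [0,0,-4,0,0,0,0.5],
    [0,0,-8,0,0,0,0.5],
    [0,0,-12,0,0,0,0.5]
  ]
}}

```text
t: 30.95
ee_pos: [0.5291, 0.0558, 0.1621]
tool_rot: [0.655, 0.756, -0.001, -0.001]
ft_force: [0.8, 0.6, -0.7]
gripper_width: 0.501
grip_force: 0.0
```

Call:
{"api": "drive_tool", "payload": {
  "targets": [
    [0,0,-4,0,0,0,0.5],
    [0,0,-8,0,0,0,0.5],
    [0,0,-10,0,0,0,0.5],
    [0,0,-10,0,0,0,0.5],
    [0,0,-10,0,0,0,0.5],
    [0,0,-10,0,0,0,0.5],
    [0,0,-10,0,0,0,0.5],
    [0,0,-10,0,0,0,0.5]
  ]
}}

```text
t: 31.75
ee_pos: [0.5291, 0.056, 0.2595]
tool_rot: [0.655, 0.756, -0.002, -0.002]
ft_force: [-0.4, -0.1, 0.1]
gripper_width: 0.502
grip_force: 0.0
```

Run:
```python
from h import *
s=manip.read_state();c=manip.calibration("wrist");p,d=manip.snapshot("wrist")
cv2.imwrite("pics/w9.png",p[...,::-1])
I=p.astype(int);m=((I[...,0]>140)&(I[...,1]<70)&(I[...,2]<70)).astype(np.uint8)
n,l,st,ce=cv2.connectedComponentsWithStats(m)
for i in range(1,n):
    if st[i,4]<100: continue
    mm=(l==i)&(d>0);o,r=ray(c,*ce[i]);K=o+r*(np.percentile(d[mm],3)+.012)-FO
    k=np.array([K@EYF+.098,K[2]-.026]);print(st[i],"knob f",(K@EXF).round(4),(K@EYF).round(4),K[2].round(4),"keeper",np.arctan2(k[1],k[0])-.1974)
T=c["world_from_camera"];v,u=np.mgrid[0:400,0:640]
P=np.stack([(u-c["cx"])/c["fx"]*d,-(v-c["cy"])/c["fy"]*d,-d],-1)@T[:3,:3].T+T[:3,3]-FO
F=np.stack([P@EXF,P@EYF,P[...,2]],-1)
b=F[(d>0)&(abs(F[...,0]+.024)<.004)&(F[...,1]>-.07)&(F[...,1]<.05)&(F[...,2]>.0)&(F[...,2]<.06)]
print("bar top z slope",np.polyfit(b[:,1],b[:,2],1),len(b))
k=F[(d>0)&(F[...,2]>.021)&(F[...,2]<.029)&(F[...,0]>-.019)&(F[...,0]<.083)&(abs(F[...,1])<.07)];print("pack",np.percentile(k,[.5,99.5],axis=0).round(4))
```

```text
[308 162  21  22 366] knob f -0.0243 0.0813 0.0617 keeper -0.0010154507270500046
bar top z slope [0.00020807 0.0334368 ] 590
pack [[-0.015  -0.0491  0.0213]
 [ 0.0827  0.055   0.0265]]
```

The keeper is fully down at 0.00 rad, the pack measures −15 to +83 mm in front of the fence, and the straightedge is home in its rest. Handing in.

```bash
python3 -c "
from station import manip
print(manip.finish_job())"
```

```text
the job is handed in; nothing more can be done
None
```

The job is handed in at about 32 s: the four straps are packed tight and square against the fence, the straightedge is back leaning in its rest as it was, and the keeper bar is fully down. The other bench items were not touched, though I took no final check picture of them.

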